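# Clear the dog panel after a glue-up

### The job

The glue-up is done, so clear this bench panel for planing. First get every offcut into the scrap bin: pick up those lying about, and tip out the tray of offcuts over the bin, then set the tray back down level on the bench. After that take the mallet and knock every raised bench dog down flush with the panel (strike them with the mallet, not with the gripper), and finally stand the mallet upright on its cork pad again, leaving the clamp, glue and plane where they are.

Things in the scene. Friction and masses are not known exactly. Their poses are not given: they have to be found in the camera images.
- panel: Perforated plywood bench panel fixed on the bench, 220 (x) x 290 (y) x 19 mm thick, six 25 mm dog holes 96 mm apart in two rows of three: x = -48 or 48, y = -96, 0 or 96. Origin: centre of its underside; z up.
- mallet: Joiner's wooden mallet, about 0.45 kg, standing on one striking face on the cork pad. Head 76 (x) x 64 (y) x 96 high (z) mm. Handle 22 wide (y), 32 high (z), level towards -x from x = -38 to -208, its centreline 60 above the lower face. Origin: centre of the lower striking face; z up through the head.
- mallet_grip (a point): Point on the handle's centreline close to the head (x = -56, z = 60 mm in the mallet's frame): hold it here when striking, the load twists least. The head's top is 36 mm higher.
- pad: Square cork pad 110 x 110 x 2 mm thick, fixed on the bench: the mallet's place. Origin: centre of its underside.
- tray: Loose plywood offcut tray, 0.45 kg, 210 (x) x 160 (y) mm. Floor 6 thick; walls 40 high at the back (+x) and sides; front (-x) open, no lip. Handle: a wooden slat 20 thick (x), 30 high (z), along y over the middle (x = 0), centreline 95 above the underside, between side cheeks 110 high; offcuts pass under it. Wood slides on the floor above 27 to 35 degrees of tip. Origin: centre of underside.
- bin: Grey plastic scrap bin, an open box 220 (x) x 220 (y) x 130 high, 6 mm walls and floor, fixed on the bench. Origin: centre of its underside.
- dog1: Round aluminium bench dog, 24 mm across, standing upright in one of the panel's six holes (which one varies), its flat top 20 to 34 mm above the panel at the start. A spring in its side grips the hole: it slides down only under more than about 7 N, stays where it is left, and stops when flush with the panel. Origin: centre of its flat top (moves down with it).
- dog2: Round aluminium bench dog, 24 mm across, standing upright in one of the panel's six holes (which one varies), its flat top 20 to 34 mm above the panel at the start. A spring in its side grips the hole: it slides down only under more than about 7 N, stays where it is left, and stops when flush with the panel. Origin: centre of its flat top (moves down with it).
- dog3: Round aluminium bench dog, 24 mm across, standing upright in one of the panel's six holes (which one varies), its flat top 20 to 34 mm above the panel at the start. A spring in its side grips the hole: it slides down only under more than about 7 N, stays where it is left, and stops when flush with the panel. Origin: centre of its flat top (moves down with it).
- dog4: Round aluminium bench dog, 24 mm across, standing upright in one of the panel's six holes (which one varies), its flat top 20 to 34 mm above the panel at the start. A spring in its side grips the hole: it slides down only under more than about 7 N, stays where it is left, and stops when flush with the panel. Origin: centre of its flat top (moves down with it).
- offcut1: Wooden offcut, block 90 x 40 x 32 high mm; starts lying on the panel. Origin: centre of its underside, longest side along x. Absent in some starts (None).
- offcut2: Wooden offcut, block 78 x 44 x 26 high mm; starts lying on the panel. Origin: centre of its underside, longest side along x. Absent in some starts (None).
- offcut3: Wooden offcut, block 110 x 36 x 34 high mm; starts lying on the bench in front of the panel. Origin: centre of its underside, longest side along x. Absent in some starts (None).
- offcut4: Wooden offcut, rebated block 84 x 46 in plan: 18 high, and 36 high over the 24 wide strip on its +y side (y from -1 to +23) mm; starts lying on the bench in front of the panel. Origin: centre of its underside, longest side along x. Absent in some starts (None).
- offcut5: Wooden offcut, block 64 x 42 x 30 high mm; starts in the tray. Origin: centre of its underside, longest side along x. Absent in some starts (None).
- offcut6: Wooden offcut, block 60 x 38 x 36 high mm; starts in the tray. Origin: centre of its underside, longest side along x. Absent in some starts (None).
- offcut7: Wooden offcut, block 66 x 40 x 24 high mm; starts in the tray. Origin: centre of its underside, longest side along x. Absent in some starts (None).
- offcut8: Wooden offcut, block 60 x 44 x 34 high mm; starts in the tray. Origin: centre of its underside, longest side along x. Absent in some starts (None).
- clamp: Bystander: bar clamp with blue jaws, 240 mm long, lying beyond the panel. Origin: middle of the bar, on the bench.
- glue: Bystander: yellow glue bottle, 60 mm across, 160 tall, standing. Origin: centre of its base.
- plane: Bystander: small block plane, 130 x 46 x 50 mm. Origin: centre of its sole.

How it is judged (in metres and radians):
On the way, in this order (a step that is already met when the one before it is completed fails the run):
1. the tray is tipped (over 24 degrees) with its middle within 0.22 m of the bin's middle in plan (angle between tray's own z axis and vertical above 0.42 rad and horizontal distance between tray and bin below 0.22 m), for 0.1 s.
2. with every offcut in the bin, the mallet strikes home the last of the raised dogs (all within 3 mm of flush, mallet on a dog) (x of offcut1 in the frame of bin between -0.106 and 0.106 m and y of offcut1 in the frame of bin between -0.106 and 0.106 m and z of each of offcut1, offcut2, offcut3, offcut4, offcut5, offcut6, offcut7, offcut8 in the frame of bin below 0.12 m and x of offcut2 in the frame of bin between -0.106 and 0.106 m and y of offcut2 in the frame of bin between -0.106 and 0.106 m and x of offcut3 in the frame of bin between -0.106 and 0.106 m and y of offcut3 in the frame of bin between -0.106 and 0.106 m and x of offcut4 in the frame of bin between -0.106 and 0.106 m and y of offcut4 in the frame of bin between -0.106 and 0.106 m and x of offcut5 in the frame of bin between -0.106 and 0.106 m and y of offcut5 in the frame of bin between -0.106 and 0.106 m and x of offcut6 in the frame of bin between -0.106 and 0.106 m and y of offcut6 in the frame of bin between -0.106 and 0.106 m and x of offcut7 in the frame of bin between -0.106 and 0.106 m and y of offcut7 in the frame of bin between -0.106 and 0.106 m and x of offcut8 in the frame of bin between -0.106 and 0.106 m and y of offcut8 in the frame of bin between -0.106 and 0.106 m and z of each of dog1, dog2, dog3, dog4 in the frame of panel below 0.0223 m and (contact force between mallet and dog1 above 0.3 N or contact force between mallet and dog2 above 0.3 N or contact force between mallet and dog3 above 0.3 N or contact force between mallet and dog4 above 0.3 N)).
At the end, for the whole second after the job is handed in: Every offcut lies inside the bin; every dog is within 3 mm of flush; the mallet stands on its face (within 7 degrees) on the cork pad, head centre within 45 mm of the pad's centre, at rest; the tray lies flat on the bench (within 3.5 degrees), at rest (x of offcut1 in the frame of bin between -0.106 and 0.106 m and y of offcut1 in the frame of bin between -0.106 and 0.106 m and z of each of offcut1, offcut2, offcut3, offcut4, offcut5, offcut6, offcut7, offcut8 in the frame of bin below 0.12 m and x of offcut2 in the frame of bin between -0.106 and 0.106 m and y of offcut2 in the frame of bin between -0.106 and 0.106 m and x of offcut3 in the frame of bin between -0.106 and 0.106 m and y of offcut3 in the frame of bin between -0.106 and 0.106 m and x of offcut4 in the frame of bin between -0.106 and 0.106 m and y of offcut4 in the frame of bin between -0.106 and 0.106 m and x of offcut5 in the frame of bin between -0.106 and 0.106 m and y of offcut5 in the frame of bin between -0.106 and 0.106 m and x of offcut6 in the frame of bin between -0.106 and 0.106 m and y of offcut6 in the frame of bin between -0.106 and 0.106 m and x of offcut7 in the frame of bin between -0.106 and 0.106 m and y of offcut7 in the frame of bin between -0.106 and 0.106 m and x of offcut8 in the frame of bin between -0.106 and 0.106 m and y of offcut8 in the frame of bin between -0.106 and 0.106 m and z of each of dog1, dog2, dog3, dog4 in the frame of panel below 0.0223 m and angle between mallet's own z axis and vertical below 0.12 rad and horizontal distance between mallet and pad below 0.045 m and height (world z) of each of mallet, tray below 0.008 m and linear speed of each of mallet, tray below 0.03 m/s and angle between tray's own z axis and vertical below 0.06 rad); the robot touches nothing.
It fails at once if the clamp, glue bottle or plane is moved more than 30 mm (distance of any of clamp, glue, plane from where it was at the start of the episode above 0.03 m).
It fails at once if the gripper itself presses on a dog with more than 6 N (contact force between any of the fingers, the arm and dog1 above 6 N or contact force between any of the fingers, the arm and dog2 above 6 N or contact force between any of the fingers, the arm and dog3 above 6 N or contact force between any of the fingers, the arm and dog4 above 6 N).
Of offcut1, offcut2, offcut3, offcut4 only 3 to 4 are there at a start; the rules pass over those that are not, and their reading is None.
Of offcut5, offcut6, offcut7, offcut8 only 2 to 4 are there at a start; the rules pass over those that are not, and their reading is None.
At some moment in a run one of offcut1, offcut2, offcut3, offcut4, mallet may be knocked a few centimetres aside while the robot is not near it.
It also fails if it takes over 208 s, if anything falls off the work surface, if the arm or the gripper's body presses on something with over 40 N, if the wrist force passes 120 N, or if a joint passes its speed limit or range.

### The arm

A 7-joint arm with a two-finger parallel gripper is mounted at the origin on the work surface. World frame = base frame: x ahead of the robot, y to its left, z up, the work surface at z = 0. Lengths are in m, angles in degrees, forces in N, time in s.
With the tool pointing down it reaches from about 0.4 to 0.9 m from the base axis. Payload 5.5 kg.
Tool frame: the origin (TCP) lies at the very end of the fingers, on their centre line; the grasp point (between the pads) lies 19 mm behind it; z points along the fingers, y is the line along which they close (so a half turn about z gives the same grasp; the last joint's range is limited). The gripper opens to 92 mm and grips with 3 to 60 N. Pads are 19 mm wide; open, the fingers measure 130 mm over their backs; the gripper's body (75 mm by 190 mm) begins 47 mm behind the grasp point.
Start: joints at [83.434, 28.699, -24.465, 88.831, 12.651, 65.22, -12.049], TCP at [0.24, -0.604, 0.227] pointing down, gripper open.
Joint ranges: [-164.97, 164.97], [-17.58, 116.51], [-87.97, 89.64], [11.32, 138.91], [-80.73, 260.73], [10.89, 115.49], [-147.41, 147.41]. Speed limits (degrees/s): [147.25, 147.25, 180, 180, 180, 180, 180].

### API

Orientations are given as [roll, pitch, yaw] about the fixed x, y, z axes, in that order (R = Rz(yaw) Ry(pitch) Rx(roll)).
In Python, from rig import monitor, eyes, robot, finder gives the robot as it stands.
- The arm moves only by the shell command python3 -m crank 'ROWS' [OPENING] [FORCE]. ROWS is JSON, a list of rows, each a list of 2 entries, a list of its own where there are three numbers: the shift along the tool's x, y, z each as a share of 0.02 m, from -1 to 1, then the turn, a rotation vector about the tool's x, y, z each as a share of 5 degrees, from -1 to 1. In form: [[[x, y, z], [ax, ay, az]], ...]. A call has 1 to 10 rows; each row shifts and turns the commanded pose from where the row before left it, along the tool's axes as they then stand; what a row does not reach is not made up. A row lasts 1/8 s, in which the tool goes at most 62.5 mm and 10.7 degrees, less where a joint would pass 70% of its speed; a pose out of reach is approached as far as the arm can. A call with a number of a shift or a turn outside -1 to 1 is refused whole. A call with a gripper value outside its range is refused whole. OPENING is the finger opening in mm, from 0 to 91.8, set as the call begins (- or left out, the last holds). The fingers move at their own pace and stop on an object; FORCE is the grip in N (left out, the last holds). Time passes only in rows, so rows that do not move let the fingers close. It gives the time, the measured TCP pose, the force, the opening and the grip force at its end, in the units of the state.
- monitor.get_obs(): the state, without advancing time (a new reading comes with each control period).
- eyes.camera(name): name is "scene" or "top" or "wrist"; returns the picture (400x640x3 uint8, blue, green, red); there is no depth.
- eyes.camera_params(name): a dict with "vfov" (degrees; the focal length in pixels is half the picture's height over the tangent of half this angle, whatever the lens; pixels are square), "cx", "cy" (the principal point, pixels), "k1" (the pictures are not rectified: a ray, as slopes to the right and down, at radius r is drawn at 1 + k1 r^2 times it, then the intrinsics apply), "R" (3x3) and "t" (3): a world point X has camera coordinates R X + t. Camera axes: x right, y down, z forward; pixel columns grow to the right and rows downward; lengths in m; the calibration is good to about 2 mm. A picture is of the moment at which its call begins: read the wrist's pose just before it. camera_params takes no time and is no camera call; for the wrist camera it gives the pose at the moment of the call.
- robot.job_done(): hands the job in; it is judged then, once.
Trained networks look in the newest picture that a camera, given by its name, has taken for a name from the list of things; names that differ only in an ending like _2 or _b are one class to them, and where a whole thing is asked for, a point or a joint stands for the part that bears it (a point fixed in the world has none). Each returns a list of dicts, best first, with "confidence" (0 to 1); they miss things now and then, are a little off and sometimes report something else, mostly with a low value. They report only what shows in the picture. A call takes as long as a camera call.
- finder.spot_in(camera, label): "extent" ([left, top, right, bottom] in pixels, round what is visible of it).
- finder.silhouettes(camera, label): "mask" (400x640 bool, what is visible of it) and "extent" ([left, top, right, bottom] in pixels, round what is visible of it).
The state is a dict: "time": time; "q": joint angles; "dq": joint speeds; "effort": joint torques, N m; "position": TCP position; "tcp_rot": TCP orientation; "force": force on the tool from outside, world axes, zero at the start; "ft_torque": the same for the moment, N m; "grip_width": finger opening in m; "gripper_force": force on a finger pad.
Only numpy, scipy, OpenCV 4.12 (cv2) and the standard library are available. Lean on these libraries where they do the work, as an engineer would, in place of code of your own. Each camera call takes 0.05 s, during which the arm holds its last target. There are 200 camera calls.

## Working session

There is one attempt and no reset: what is moved stays moved. The work goes in short steps, Python scripts to look and compute and a shell command to move; the robot and the scene stay as the last step left them, time stands still between calls to the robot, and variables do not carry over. Pictures are saved under pics/ and viewed, at most 14 in all, crops included, and the job is handed in when it is done.

```bash
ls; mkdir -p pics; cat > h.py <<'E'
import numpy as np, cv2
from scipy.spatial.transform import Rotation as Ro
from rig import monitor, eyes, robot, finder
def cam(n):
    p=eyes.camera_params(n); f=200/np.tan(np.radians(p['vfov'])/2)
    return p,f
def proj(p,X):
    f=200/np.tan(np.radians(p['vfov'])/2)
    c=np.asarray(X)@np.array(p['R']).T+np.array(p['t']); s=c[...,:2]/c[...,2:]
    r2=(s**2).sum(-1,keepdims=True); return s*(1+p['k1']*r2)*f+[p['cx'],p['cy']]
def ray(p,uv):
    f=200/np.tan(np.radians(p['vfov'])/2); d=(np.asarray(uv,float)-[p['cx'],p['cy']])/f; s=d.copy()
    for _ in range(20): s=d/(1+p['k1']*(s**2).sum(-1,keepdims=True))
    R=np.array(p['R']); o=-R.T@np.array(p['t'])
    v=np.concatenate([s,np.ones(s.shape[:-1]+(1,))],-1)@R; return o,v
def onz(p,uv,z):
    o,v=ray(p,uv); return o+v*((z-o[2])/v[...,2])[...,None]
E
python3 - <<'E'
from h import *
print(monitor.get_obs())
for n in ('scene','top','wrist'):
    im=eyes.camera(n); cv2.imwrite(f'pics/{n}0.png',im); p=eyes.camera_params(n); print(n,{k:np.round(v,3).tolist() for k,v in p.items()})
ims=[cv2.imread(f'pics/{n}0.png') for n in ('scene','top')]
E
```

```text
pics
{'time': 0.0, 'q': array([ 83.43352059,  28.75392833, -24.45295586,  88.89015397,
        12.64972778,  65.21795495, -12.0497412 ]), 'dq': array([-0.04876272, -0.0478167 , -0.00720589,  0.0938531 ,  0.06920528,
       -0.06398397,  0.04666224]), 'effort': array([-2.83478776e-04, -5.66588187e+01, -5.81631660e+00, -2.79116786e+01,
       -6.85038976e-02,  3.05426843e-02,  2.20726820e-04]), 'position': array([ 0.23948634, -0.6035421 ,  0.22568599]), 'tcp_rot': array([-1.79891143e+02, -5.24074282e-03,  2.16483243e+01]), 'force': array([0.23570552, 0.37773679, 0.60904579]), 'ft_torque': array([-0.04321488, -0.02256115, -0.03677237]), 'gripper_force': 0.0, 'grip_width': 0.0919571029215547}
scene {'vfov': 47.632, 'cx': 311.846, 'cy': 199.188, 'k1': 0.04, 'R': [[-0.827, 0.562, -0.016], [0.402, 0.572, -0.715], [-0.393, -0.598, -0.699]], 't': [0.473, -0.16, 1.327]}
top {'vfov': 48.111, 'cx': 322.943, 'cy': 206.147, 'k1': 0.021, 'R': [[-0.029, -1.0, 0.002], [-0.997, 0.029, -0.075], [0.075, -0.004, -0.997]], 't': [0.006, 0.589, 1.089]}
wrist {'vfov': 69.622, 'cx': 318.7, 'cy': 200.549, 'k1': -0.035, 'R': [[0.369, -0.93, -0.002], [-0.898, -0.357, 0.257], [-0.24, -0.093, -0.966]], 't': [-0.648, -0.032, 0.391]}
```

View pics/top0.png

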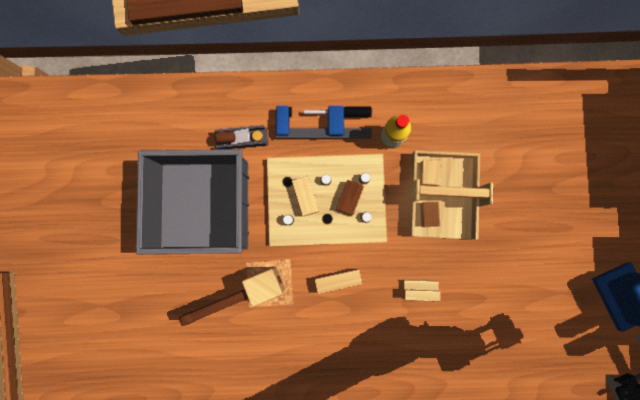

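View pics/scene0.png

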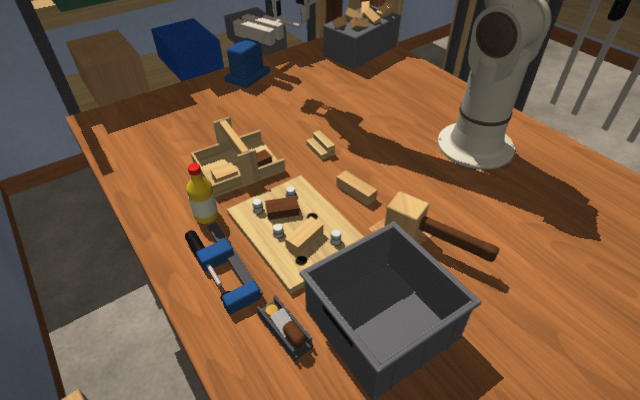

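The top view shows the bin (192,202), the panel (325,200) with dogs at (288,220), (326,180), (364,178) and (366,217), and offcuts at (305,196) and (350,197). The tray is at (446,195), offcut3 at (338,281), offcut4 at (422,290), and the mallet head at (263,286) with its handle toward the lower left. The scene view agrees.

```bash
cat >> h.py <<'E'
H=dict(offcut1=.051,offcut2=.045,offcut3=.034,offcut4=.036,offcut5=.036,offcut6=.042,offcut7=.03,offcut8=.04,mallet=.098,tray=.04,bin=.13,panel=.019,pad=.002,dog1=.045,dog2=.045,dog3=.045,dog4=.045,glue=.1,plane=.04,clamp=.03,mallet_grip=.06)
def rect(p,mask,z):
    c=max(cv2.findContours(mask.astype(np.uint8),0,1)[0],key=cv2.contourArea)[:,0,:]
    w=onz(p,c+0.0,z)[:,:2]*1000; (cx,cy),(a,b),ang=cv2.minAreaRect(w.astype(np.float32))
    if a<b: a,b,ang=b,a,ang+90
    return np.round([cx,cy,a,b,(ang+90)%180-90],0)
def look(camn,labels,minc=.3,maxn=4):
    eyes.camera(camn); p=eyes.camera_params(camn); out={}
    for l in labels:
        r=[d for d in finder.silhouettes(camn,l) if d['confidence']>minc][:maxn]; out[l]=r
        for d in r: print(camn,l,round(d['confidence'],2),np.round(d['extent']).astype(int).tolist(),rect(p,d['mask'],H[l]).astype(int).tolist())
        if not r: print(camn,l,'none')
    return p,out
E
python3 - <<'E'
from h import *
look('top',[k for k in H if k not in('dog2','dog3','dog4','mallet_grip')])
look('scene',['offcut1','offcut2','offcut3','offcut4','tray','mallet','bin','panel','pad'],maxn=1)
E
```

```text
top offcut1 0.89 [401, 279, 441, 304] [380, -239, 88, 52, 87]
top offcut1 0.83 [292, 176, 317, 217] [613, 34, 91, 40, 17]
top offcut1 0.68 [336, 177, 365, 217] [605, -75, 81, 45, -24]
top offcut1 0.55 [420, 160, 442, 185] [659, -273, 59, 48, -3]
top offcut2 0.89 [401, 279, 441, 304] [379, -241, 88, 52, 87]
top offcut2 0.83 [292, 176, 317, 217] [613, 34, 91, 40, 17]
top offcut2 0.68 [336, 177, 365, 217] [606, -75, 81, 46, -24]
top offcut2 0.55 [420, 160, 442, 185] [660, -274, 59, 49, -3]
top offcut3 0.89 [401, 279, 441, 304] [378, -243, 89, 52, 87]
top offcut3 0.83 [292, 176, 317, 217] [614, 34, 92, 40, 17]
top offcut3 0.68 [336, 177, 365, 217] [607, -76, 82, 46, -24]
top offcut3 0.55 [420, 160, 442, 185] [662, -277, 60, 49, -3]
top offcut4 0.89 [401, 279, 441, 304] [378, -243, 89, 52, 87]
top offcut4 0.83 [292, 176, 317, 217] [614, 34, 92, 40, 17]
top offcut4 0.68 [336, 177, 365, 217] [607, -76, 82, 46, -24]
top offcut4 0.55 [420, 160, 442, 185] [662, -276, 60, 49, -3]
top offcut5 0.89 [401, 279, 441, 304] [378, -243, 89, 52, 87]
top offcut5 0.83 [292, 176, 317, 217] [614, 34, 92, 40
[... 1634 characters left out ...]
 289, 220, -89]
top clamp 0.59 [276, 108, 369, 141] [798, -16, 237, 81, 88]
top clamp 0.55 [180, 266, 285, 324] [364, 219, 263, 70, -68]
scene offcut1 0.91 [210, 164, 235, 183] [676, -255, 64, 58, -7]
scene offcut2 0.91 [210, 164, 235, 183] [674, -262, 65, 58, -7]
scene offcut3 0.91 [210, 164, 235, 183] [670, -275, 66, 59, -7]
scene offcut4 0.91 [210, 164, 235, 183] [670, -273, 65, 59, -7]
scene tray 0.83 [190, 114, 286, 196] [617, -341, 313, 211, 87]
scene mallet 0.71 [212, 165, 240, 184] [696, -200, 63, 54, -3]
scene bin 0.63 [300, 224, 482, 400] [621, 307, 269, 264, -1]
scene panel 0.77 [229, 178, 363, 295] [613, -10, 300, 226, -90]
scene pad 0.68 [366, 222, 433, 240] [440, 88, 50, 20, 5]
```

```bash
cat >> h.py <<'E'
def plan(pos,rpy,n=None,start=None):
    """constant row (share units) and count taking the tool from its pose to pos (m), rpy (deg)"""
    o=monitor.get_obs(); p0,r0=(o['position'],o['tcp_rot']) if start is None else start
    R0=Ro.from_euler('xyz',r0,degrees=True); R1=Ro.from_euler('xyz',rpy,degrees=True)
    rv=(R0.inv()*R1).as_rotvec(degrees=True); d=np.array(pos)-p0; k=1 if n is None else n
    while True:
        M=sum((R0*Ro.from_rotvec(rv/k*i,degrees=True)).as_matrix() for i in range(k))
        s=np.linalg.solve(M,d)/.02; t=rv/k/5
        if n or max(abs(s).max(),abs(t).max())<=1: break
        k+=1
    print('rows',k,'shift',np.round(s,2).tolist(),'turn',np.round(t,2).tolist())
E
python3 - <<'E'
from h import *
plan([.38,-.241,.18],[180,0,87])
p,o=look('top',['offcut1'],maxn=9,minc=.2)
pb=eyes.camera_params('top')
for uv in([138,150],[243,150],[245,253],[136,253]): print(onz(pb,np.array(uv,float),.13).round(3))
E
```

```text
rows 20 shift [0.99, -0.29, 0.12] turn [0.0, -0.0, -0.65]
top offcut1 0.9 [400, 279, 441, 301] [380, -239, 93, 47, 88]
top offcut1 0.82 [293, 178, 317, 216] [612, 33, 91, 43, 17]
top offcut1 0.82 [338, 180, 364, 215] [606, -74, 79, 44, -23]
top offcut1 0.68 [315, 268, 359, 296] [407, -40, 109, 39, -78]
top offcut1 0.59 [421, 202, 439, 226] [560, -268, 58, 44, -2]
top offcut1 0.56 [421, 159, 441, 186] [661, -273, 61, 48, -3]
[0.719 0.402 0.13 ]
[0.713 0.166 0.13 ]
[0.481 0.165 0.13 ]
[0.488 0.406 0.13 ]
```

```bash
python3 -m crank '[[[1,-0.3,0.1],[0,0,-0.65]],[[1,-0.3,0.1],[0,0,-0.65]],[[1,-0.3,0.1],[0,0,-0.65]],[[1,-0.3,0.1],[0,0,-0.65]],[[1,-0.3,0.1],[0,0,-0.65]],[[1,-0.3,0.1],[0,0,-0.65]],[[1,-0.3,0.1],[0,0,-0.65]],[[1,-0.3,0.1],[0,0,-0.65]],[[1,-0.3,0.1],[0,0,-0.65]],[[1,-0.3,0.1],[0,0,-0.65]]]' 80 20
python3 -m crank '[[[1,-0.3,0.1],[0,0,-0.65]],[[1,-0.3,0.1],[0,0,-0.65]],[[1,-0.3,0.1],[0,0,-0.65]],[[1,-0.3,0.1],[0,0,-0.65]],[[1,-0.3,0.1],[0,0,-0.65]],[[1,-0.3,0.1],[0,0,-0.65]],[[1,-0.3,0.1],[0,0,-0.65]],[[1,-0.3,0.1],[0,0,-0.65]],[[1,-0.3,0.1],[0,0,-0.65]],[[1,-0.3,0.1],[0,0,-0.65]]]'
python3 - <<'E'
from h import *
im=eyes.camera('wrist'); cv2.imwrite('pics/w1.png',im)
look('wrist',['offcut4'],maxn=5)
plan([.38,-.241,.005],[180,0,87])
print(monitor.get_obs()['q'].round(0))
E
```

```text
time: 2.9
position: [0.3644, -0.4384, 0.2066]
tcp_rot: [180.0, 0.0, 54.4]
force: [0.0, -0.5, -0.2]
grip_width: 0.0802
gripper_force: 0.0
time: 4.15
position: [0.3799, -0.2329, 0.1866]
tcp_rot: [180.0, 0.0, 86.9]
force: [0.1, 0.4, -0.0]
grip_width: 0.0801
gripper_force: 0.0
wrist offcut4 0.97 [524, 195, 557, 232] [629, -271, 47, 29, 85]
wrist offcut4 0.86 [445, 193, 512, 231] [560, -266, 79, 40, -3]
wrist offcut4 0.78 [317, 2, 368, 66] [411, -72, 60, 40, -79]
wrist offcut4 0.77 [495, 1, 593, 66] [610, -77, 92, 56, -23]
wrist offcut4 0.72 [470, 59, 507, 82] [557, -116, 36, 25, 11]
rows 10 shift [-0.04, 0.0, 0.91] turn [-0.0, 0.0, -0.0]
[ 71.  14. -48. 119.  13.  53.  13.]
```

View pics/w1.png

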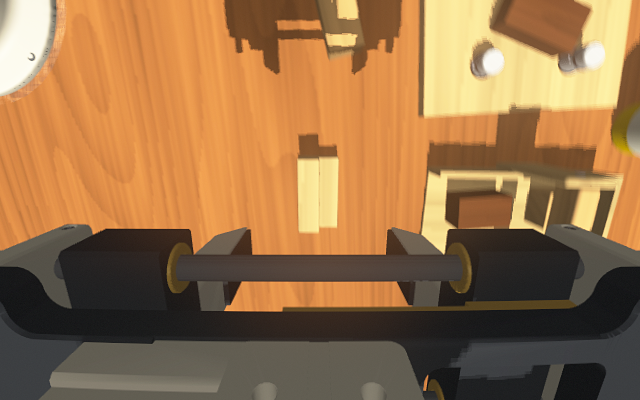

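The wrist view has offcut4 between the fingers, corners about (298,158), (337,156), (339,226) and (300,233). Its left strip is the tall one, and the shadow above it is not part of it.

```bash
python3 - <<'E'
from h import *
p=eyes.camera_params('wrist')
for uv,z in(([298,158],.036),([300,233],.036),([319,157],.036),([320,232],.036),([337,157],.018),([339,227],.018)): print(uv,onz(p,np.array(uv,float),z).round(4))
# two-view height: tall strip's ends, top vs wrist
pt=eyes.camera_params('top')
def tri(a,ua,b,ub):
    oa,va=ray(a,np.array(ua,float)); ob,vb=ray(b,np.array(ub,float))
    s=np.linalg.lstsq(np.c_[va,-vb],ob-oa,rcond=None)[0]; return ((oa+va*s[0])+(ob+vb*s[1]))/2
print(tri(p,[308,158],pt,[404,298]),tri(p,[310,233],pt,[439,298]))
E
```

```text
[298, 158] [ 0.3593 -0.197   0.036 ]
[300, 233] [ 0.3551 -0.2826  0.036 ]
[319, 157] [ 0.3818 -0.1972  0.036 ]
[320, 232] [ 0.3781 -0.2827  0.036 ]
[337, 157] [ 0.402  -0.2003  0.018 ]
[339, 227] [ 0.401  -0.2845  0.018 ]
[ 0.37241855 -0.1866064   0.11936805] [ 0.36496798 -0.27428922  0.06482226]
```

```bash
python3 -m crank '[[[-0.35,0,1],[0,0,0]],[[0,0,1],[0,0,0]],[[0,0,1],[0,0,0]],[[0,0,1],[0,0,0]],[[0,0,1],[0,0,0]],[[0,0,1],[0,0,0]],[[0,0,1],[0,0,0]],[[0,0,1],[0,0,0]],[[0,0,0.8],[0,0,0]],[[0,0,0.2],[0,0,0]]]'
python3 -m crank '[[[0,0,0],[0,0,0]],[[0,0,0],[0,0,0]],[[0,0,0],[0,0,0]],[[0,0,0],[0,0,0]],[[0,0,0],[0,0,0]]]' 10 30
```

```text
time: 5.55
position: [0.3793, -0.2414, 0.0058]
tcp_rot: [-179.9, -0.0, 86.6]
force: [0.1, -0.5, 0.4]
grip_width: 0.0802
gripper_force: 0.0
time: 6.18
position: [0.3799, -0.2415, 0.0071]
tcp_rot: [180.0, 0.0, 86.6]
force: [-1.2, -0.0, 6.1]
grip_width: 0.0456
gripper_force: 30.0
```

```bash
python3 - <<'E'
from h import *
plan([.56,.33,.19],[180,0,87],start=(np.array([.38,-.2415,.127]),[180,0,86.6]))
E
python3 -m crank '[[[0,0,-0.5],[0,0,0]],[[0,0,-1],[0,0,0]],[[0,0,-1],[0,0,0]],[[0,0,-1],[0,0,0]],[[0,0,-1],[0,0,0]],[[0,0,-1],[0,0,0]],[[0,0,-0.5],[0,0,0]]]'
```

```text
rows 30 shift [0.97, 0.25, -0.1] turn [0.0, 0.0, -0.0]
time: 7.05
position: [0.38, -0.2415, 0.1279]
tcp_rot: [179.9, 0.1, 86.6]
force: [-0.1, -0.9, -1.5]
grip_width: 0.0455
gripper_force: 30.0
```

```bash
python3 -m crank '[[[1,0.25,-0.3],[0,0,0]],[[1,0.25,-0.3],[0,0,0]],[[1,0.25,-0.3],[0,0,0]],[[1,0.25,-0.3],[0,0,0]],[[1,0.25,-0.3],[0,0,0]],[[1,0.25,-0.3],[0,0,0]],[[1,0.25,-0.3],[0,0,0]],[[1,0.25,-0.3],[0,0,0]],[[1,0.25,-0.3],[0,0,0]],[[1,0.25,-0.3],[0,0,0]]]'
python3 -m crank '[[[1,0.25,0],[0,0,0]],[[1,0.25,0],[0,0,0]],[[1,0.25,0],[0,0,0]],[[1,0.25,0],[0,0,0]],[[1,0.25,0],[0,0,0]],[[1,0.25,0],[0,0,0]],[[1,0.25,0],[0,0,0]],[[1,0.25,0],[0,0,0]],[[1,0.25,0],[0,0,0]],[[1,0.25,0],[0,0,0]]]'
python3 -m crank '[[[1,0.25,0],[0,0,0]],[[1,0.25,0],[0,0,0]],[[1,0.25,0],[0,0,0]],[[1,0.25,0],[0,0,0]],[[1,0.25,0],[0,0,0]],[[1,0.25,0],[0,0,0]],[[1,0.25,0],[0,0,0]],[[1,0.25,0],[0,0,0]],[[1,0.25,0],[0,0,0]]]'
python3 -c "
from h import *
plan([.56,.33,.09],[180,0,87])"
```

```text
time: 8.3
position: [0.4414, -0.0426, 0.187]
tcp_rot: [-180.0, -0.0, 86.7]
force: [0.2, 0.4, -0.9]
grip_width: 0.0458
gripper_force: 30.0
time: 9.55
position: [0.5025, 0.1541, 0.1867]
tcp_rot: [-180.0, -0.0, 86.7]
force: [0.3, 0.6, -0.7]
grip_width: 0.0456
gripper_force: 30.0
time: 10.68
position: [0.5576, 0.3311, 0.1865]
tcp_rot: [-180.0, 0.0, 86.7]
force: [0.0, -0.1, -1.4]
grip_width: 0.0459
gripper_force: 30.0
rows 5 shift [-0.01, 0.03, 0.97] turn [-0.0, 0.0, -0.01]
```

```bash
python3 -m crank '[[[0,0,1],[0,0,0]],[[0,0,1],[0,0,0]],[[0,0,1],[0,0,0]],[[0,0,1],[0,0,0]],[[0,0,1],[0,0,0]]]'
python3 -m crank '[[[0,0,0],[0,0,0]],[[0,0,0],[0,0,0]],[[0,0,0],[0,0,0]],[[0,0,-1],[0,0,0]],[[0,0,-1],[0,0,0]],[[0,0,-1],[0,0,0]],[[0,0,-1],[0,0,0]],[[0,0,-1],[0,0,0]]]' 62
python3 - <<'E'
from h import *
plan([.60,.03,.18],[180,0,17])
look('top',['offcut1'],maxn=8)
E
```

```text
time: 11.3
position: [0.5583, 0.3287, 0.0851]
tcp_rot: [-180.0, 0.0, 86.6]
force: [0.3, 0.2, -0.9]
grip_width: 0.0459
gripper_force: 30.0
time: 12.3
position: [0.5585, 0.3293, 0.1885]
tcp_rot: [180.0, -0.0, 86.6]
force: [-0.2, 0.7, 0.7]
grip_width: 0.0621
gripper_force: 0.0
rows 14 shift [-0.83, 0.79, 0.03] turn [0.0, -0.0, 0.99]
top offcut1 0.95 [338, 180, 364, 215] [606, -75, 81, 45, -22]
top offcut1 0.93 [420, 159, 440, 184] [661, -273, 62, 48, -3]
top offcut1 0.88 [316, 269, 361, 295] [405, -40, 109, 41, -79]
top offcut1 0.77 [292, 175, 318, 217] [612, 32, 93, 42, 15]
top offcut1 0.68 [168, 217, 207, 235] [550, 313, 89, 43, 88]
```

```bash
python3 -m crank '[[[-0.82,0.78,0],[0,0,1]],[[-0.82,0.78,0],[0,0,1]],[[-0.82,0.78,0],[0,0,1]],[[-0.82,0.78,0],[0,0,1]],[[-0.82,0.78,0],[0,0,1]],[[-0.82,0.78,0],[0,0,1]],[[-0.82,0.78,0],[0,0,1]],[[-0.82,0.78,0],[0,0,1]],[[-0.82,0.78,0],[0,0,1]],[[-0.82,0.78,0],[0,0,1]]]'
python3 -m crank '[[[-0.82,0.78,0],[0,0,1]],[[-0.82,0.78,0],[0,0,1]],[[-0.82,0.78,0],[0,0,1]],[[-0.82,0.78,0],[0,0,1]],[[0,0,0],[0,0,0]]]'
python3 - <<'E'
from h import *
im=eyes.camera('wrist'); cv2.imwrite('pics/w2.png',im)
look('wrist',['offcut1'],maxn=4)
plan([.604,.031,.024],[180,0,16])
print(monitor.get_obs()['q'].round(0),monitor.get_obs()['position'])
E
```

```text
time: 13.65
position: [0.6247, 0.1194, 0.1859]
tcp_rot: [-180.0, 0.1, 36.5]
force: [0.5, -0.2, -0.3]
grip_width: 0.0623
gripper_force: 0.0
time: 14.28
position: [0.5976, 0.032, 0.1861]
tcp_rot: [179.9, 0.1, 16.5]
force: [-0.1, 0.1, -0.5]
grip_width: 0.0619
gripper_force: 0.0
wrist offcut1 0.94 [305, 131, 344, 216] [617, 37, 89, 40, 16]
wrist offcut1 0.76 [379, 166, 455, 243] [613, -66, 77, 53, -22]
wrist offcut1 0.69 [14, 117, 114, 185] [561, 306, 104, 55, 89]
rows 9 shift [0.02, 0.03, 0.9] turn [-0.0, -0.0, 0.02]
[ 18.  27. -32.  98.  17.  59. -93.] [0.59855277 0.03574158 0.18665909]
```

View pics/w2.png

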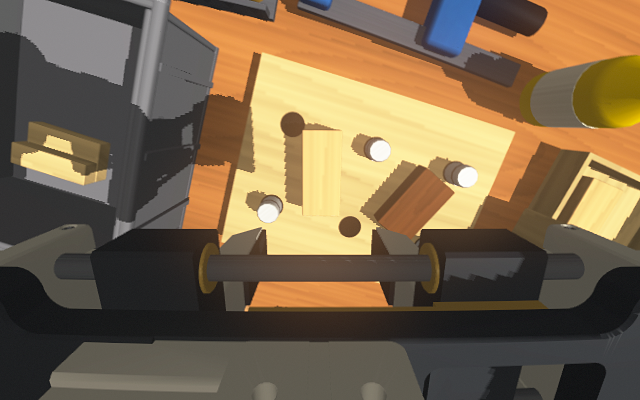

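The wrist view shows offcut1 at (322,173) aligned with the fingers, with dogs at (377,150), (270,209) and (461,175). Offcut4 is in the bin at (60,155).

```bash
python3 -m crank '[[[0.4,0,1],[0,0,0]],[[0,0,1],[0,0,0]],[[0,0,1],[0,0,0]],[[0,0,1],[0,0,0]],[[0,0,1],[0,0,0]],[[0,0,1],[0,0,0]],[[0,0,1],[0,0,0]],[[0,0,0.7],[0,0,0]],[[0,0,0.3],[0,0,0]],[[0,0,0],[0,0,0]]]'
python3 -m crank '[[[0,0,0],[0,0,0]],[[0,0,0],[0,0,0]],[[0,0,0],[0,0,0]],[[0,0,0],[0,0,0]]]' 10 30
python3 -c "
from h import *
plan([.65,.24,.22],[180,0,87],start=([.605,.033,.128],[180,0,16.5]))"
```

```text
time: 15.68
position: [0.606, 0.0367, 0.0265]
tcp_rot: [-180.0, 0.0, 16.7]
force: [0.2, -0.1, 1.4]
grip_width: 0.0621
gripper_force: 0.0
time: 16.18
position: [0.6067, 0.0363, 0.0274]
tcp_rot: [180.0, -0.1, 16.6]
force: [-0.3, -1.2, 4.5]
grip_width: 0.0397
gripper_force: 29.9
rows 15 shift [0.66, -0.36, -0.31] turn [0.0, 0.0, -0.94]
```

```bash
python3 -m crank '[[[0,0,-0.6],[0,0,0]],[[0,0,-1],[0,0,0]],[[0,0,-1],[0,0,0]],[[0,0,-1],[0,0,0]],[[0,0,-1],[0,0,0]],[[0,0,-1],[0,0,0]],[[0,0,-1],[0,0,0]]]'
python3 -m crank '[[[0.75,-0.4,-0.4],[0,0,-0.94]],[[0.75,-0.4,-0.4],[0,0,-0.94]],[[0.75,-0.4,-0.4],[0,0,-0.94]],[[0.75,-0.4,-0.4],[0,0,-0.94]],[[0.75,-0.4,-0.4],[0,0,-0.94]],[[0.75,-0.4,-0.4],[0,0,-0.94]],[[0.75,-0.4,0],[0,0,-0.94]],[[0.75,-0.4,0],[0,0,-0.94]],[[0.75,-0.4,0],[0,0,-0.94]],[[0.75,-0.4,0],[0,0,-0.94]]]'
python3 -m crank '[[[0.75,-0.4,0],[0,0,-0.94]],[[0.75,-0.4,0],[0,0,-0.94]],[[0.75,-0.4,0],[0,0,-0.94]],[[0.75,-0.4,0],[0,0,-0.94]],[[0.75,-0.4,0],[0,0,-0.94]]]'
python3 -c "
from h import *
plan([.645,.265,.10],[180,0,87])"
```

```text
time: 17.05
position: [0.6061, 0.0366, 0.1602]
tcp_rot: [180.0, -0.0, 16.6]
force: [0.9, -0.4, -0.5]
grip_width: 0.04
gripper_force: 29.9
time: 18.3
position: [0.6736, 0.1878, 0.2072]
tcp_rot: [-180.0, 0.0, 63.8]
force: [-0.6, 0.1, -0.5]
grip_width: 0.0396
gripper_force: 29.9
time: 18.92
position: [0.6572, 0.2706, 0.2072]
tcp_rot: [-180.0, 0.0, 87.3]
force: [-0.7, 0.4, -1.4]
grip_width: 0.0396
gripper_force: 29.9
rows 6 shift [-0.05, -0.1, 0.89] turn [-0.0, 0.0, 0.01]
```

```bash
python3 -m crank '[[[0,-0.6,0.9],[0,0,0]],[[0,0,0.9],[0,0,0]],[[0,0,0.9],[0,0,0]],[[0,0,0.9],[0,0,0]],[[0,0,0.9],[0,0,0]],[[0,0,0.9],[0,0,0]]]'
python3 -m crank '[[[0,0,0],[0,0,0]],[[0,0,0],[0,0,0]],[[0,0,0],[0,0,0]],[[0,0,-1],[0,0,0]],[[0,0,-1],[0,0,0]],[[0,0,-1],[0,0,0]],[[0,0,-1],[0,0,0]],[[0,0,-1],[0,0,0]]]' 66
python3 - <<'E'
from h import *
plan([.606,-.074,.16],[180,0,157])
look('top',['offcut1'],maxn=8)
E
```

```text
time: 19.68
position: [0.6454, 0.2708, 0.0974]
tcp_rot: [-180.0, 0.0, 87.1]
force: [0.7, 0.4, -1.1]
grip_width: 0.0396
gripper_force: 29.9
time: 20.68
position: [0.6455, 0.271, 0.2006]
tcp_rot: [180.0, -0.0, 87.1]
force: [-0.7, -0.3, -0.6]
grip_width: 0.0659
gripper_force: 0.0
rows 15 shift [-0.99, -0.73, 0.13] turn [0.0, 0.0, -0.93]
top offcut1 0.95 [316, 270, 360, 296] [407, -41, 109, 39, -80]
top offcut1 0.92 [338, 178, 364, 213] [605, -74, 78, 45, -27]
top offcut1 0.85 [419, 200, 442, 228] [560, -268, 59, 43, -3]
top offcut1 0.84 [420, 158, 441, 187] [659, -273, 64, 48, -3]
top offcut1 0.63 [201, 183, 221, 202] [630, 265, 54, 37, 81]
```

```bash
python3 -m crank '[[[-1,-0.73,0],[0,0,-0.93]],[[-1,-0.73,0],[0,0,-0.93]],[[-1,-0.73,0],[0,0,-0.93]],[[-1,-0.73,0],[0,0,-0.93]],[[-1,-0.73,0],[0,0,-0.93]],[[-1,-0.73,0],[0,0,-0.93]],[[-1,-0.73,0.2],[0,0,-0.93]],[[-1,-0.73,0.2],[0,0,-0.93]],[[-1,-0.73,0.2],[0,0,-0.93]],[[-1,-0.73,0.2],[0,0,-0.93]]]'
python3 -m crank '[[[-1,-0.73,0.2],[0,0,-0.93]],[[-1,-0.73,0.2],[0,0,-0.93]],[[-1,-0.73,0.2],[0,0,-0.93]],[[-1,-0.73,0.2],[0,0,-0.93]],[[-1,-0.73,0.2],[0,0,-0.93]],[[0,0,0],[0,0,0]]]'
python3 - <<'E'
from h import *
look('wrist',['offcut1'],maxn=4)
im=eyes.camera('wrist'); cv2.imwrite('pics/w3.png',im)
plan([.606,-.074,.022],[180,0,156])
E
```

```text
time: 22.02
position: [0.5701, 0.0409, 0.1821]
tcp_rot: [-180.0, -0.0, 133.8]
force: [-0.2, 0.4, -1.2]
grip_width: 0.0657
gripper_force: 0.0
time: 22.78
position: [0.6061, -0.0784, 0.1613]
tcp_rot: [-180.0, -0.1, 156.6]
force: [-0.3, 1.2, 0.3]
grip_width: 0.066
gripper_force: 0.0
wrist offcut1 0.96 [214, 0, 292, 40] [440, -65, 66, 29, 66]
wrist offcut1 0.69 [102, 193, 170, 234] [554, -251, 59, 41, 88]
rows 8 shift [-0.0, 0.0, 0.88] turn [0.0, -0.0, 0.02]
```

View pics/w3.png

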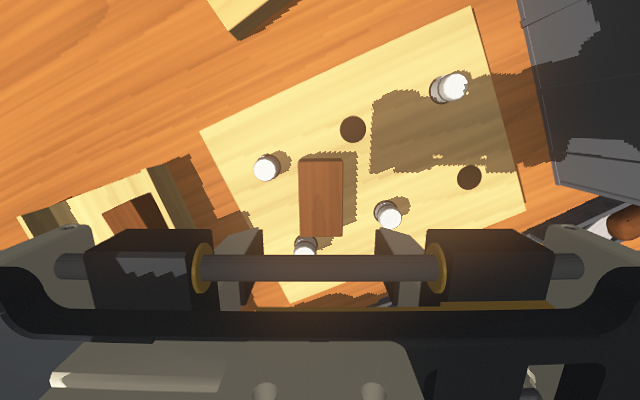

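Offcut2's top face has corners (299,159), (342,158), (343,236) and (301,235), aligned with the fingers. The nearest dogs are at (305,247) and (388,213).

```bash
python3 - <<'E'
from h import *
p=eyes.camera_params('wrist')
c=onz(p,np.array([[299,159],[342,158],[343,236],[301,235]],float),.045); print(c.round(3),c.mean(0))
d=onz(p,np.array([[388,213],[265,168]],float),.047);print(d)
o=monitor.get_obs();print(o['position'])
E
```

```text
[[ 0.564 -0.076  0.045]
 [ 0.58  -0.038  0.045]
 [ 0.654 -0.066  0.045]
 [ 0.636 -0.106  0.045]] [ 0.60847827 -0.07139632  0.045     ]
[[ 0.64808614 -0.0157541   0.047     ]
 [ 0.55916443 -0.10913934  0.047     ]]
[ 0.60570437 -0.07442577  0.16267174]
```

```bash
python3 -m crank '[[[0.2,0.1,1],[0,0,0]],[[0,0,1],[0,0,0]],[[0,0,1],[0,0,0]],[[0,0,1],[0,0,0]],[[0,0,1],[0,0,0]],[[0,0,1],[0,0,0]],[[0,0,0.7],[0,0,0]],[[0,0,0.2],[0,0,0]],[[0,0,0],[0,0,0]]]' 56
python3 -m crank '[[[0,0,0],[0,0,0]],[[0,0,0],[0,0,0]],[[0,0,0],[0,0,0]],[[0,0,0],[0,0,0]]]' 10 30
python3 -m crank '[[[0,0,-0.6],[0,0,0]],[[0,0,-1],[0,0,0]],[[0,0,-1],[0,0,0]],[[0,0,-1],[0,0,0]],[[0,0,-1],[0,0,0]],[[0,0,-1],[0,0,0]],[[0,0,-1],[0,0,0]]]'
python3 -c "
from h import *
plan([.64,.325,.21],[180,0,87])"
```

```text
time: 24.05
position: [0.6036, -0.0723, 0.0248]
tcp_rot: [180.0, 0.0, 156.9]
force: [0.2, -0.1, -0.4]
grip_width: 0.0562
gripper_force: 0.0
time: 24.55
position: [0.6039, -0.0725, 0.0255]
tcp_rot: [180.0, 0.1, 156.9]
force: [0.1, 0.7, 4.8]
grip_width: 0.0438
gripper_force: 30.0
time: 25.42
position: [0.6034, -0.0725, 0.1582]
tcp_rot: [-180.0, 0.0, 156.9]
force: [0.6, -0.2, -0.5]
grip_width: 0.0437
gripper_force: 30.0
rows 17 shift [0.97, 0.79, -0.15] turn [0.0, 0.0, 0.82]
```

```bash
python3 -c "
from h import *
plan([.565,.228,.21],[180,0,87],n=16)"
python3 -m crank '[[[0,0,-1],[0,0,0]],[[0,0,-1],[0,0,0]]]'
```

```text
rows 16 shift [0.9, 0.46, -0.16] turn [0.0, 0.0, 0.87]
time: 25.68
position: [0.6033, -0.0724, 0.1981]
tcp_rot: [180.0, 0.0, 156.9]
force: [0.3, 0.2, -0.6]
grip_width: 0.0439
gripper_force: 30.0
```

```bash
python3 -m crank '[[[0.9,0.46,0],[0,0,0.87]],[[0.9,0.46,0],[0,0,0.87]],[[0.9,0.46,0],[0,0,0.87]],[[0.9,0.46,0],[0,0,0.87]],[[0.9,0.46,0],[0,0,0.87]],[[0.9,0.46,0],[0,0,0.87]],[[0.9,0.46,0],[0,0,0.87]],[[0.9,0.46,0],[0,0,0.87]],[[0.9,0.46,0],[0,0,0.87]],[[0.9,0.46,0],[0,0,0.87]]]'
python3 -m crank '[[[0.9,0.46,0],[0,0,0.87]],[[0.9,0.46,0],[0,0,0.87]],[[0.9,0.46,0],[0,0,0.87]],[[0.9,0.46,0],[0,0,0.87]],[[0.9,0.46,0],[0,0,0.87]],[[0.9,0.46,0],[0,0,0.87]]]'
python3 -m crank '[[[0,0,1],[0,0,0]],[[0,0,1],[0,0,0]],[[0,0,1],[0,0,0]],[[0,0,1],[0,0,0]],[[0,0,1],[0,0,0]]]'
python3 -m crank '[[[0,0,0],[0,0,0]],[[0,0,0],[0,0,0]],[[0,0,0],[0,0,0]],[[0,0,-1],[0,0,0]],[[0,0,-1],[0,0,0]],[[0,0,-1],[0,0,0]],[[0,0,-1],[0,0,0]],[[0,0,-1],[0,0,0]]]' 62
python3 - <<'E'
from h import *
plan([.407,-.041,.17],[180,0,100])
look('top',['offcut1','mallet'],maxn=8)
E
```

```text
time: 26.92
position: [0.5349, 0.1136, 0.1974]
tcp_rot: [180.0, 0.0, 113.3]
force: [-0.3, 0.1, -0.1]
grip_width: 0.0438
gripper_force: 30.0
time: 27.68
position: [0.5653, 0.2301, 0.1974]
tcp_rot: [-180.0, -0.0, 87.2]
force: [0.1, 0.6, -0.4]
grip_width: 0.0435
gripper_force: 30.0
time: 28.3
position: [0.5657, 0.2298, 0.0965]
tcp_rot: [179.9, -0.1, 87.3]
force: [-0.2, 3.1, 8.7]
grip_width: 0.0438
gripper_force: 30.0
time: 29.3
position: [0.5654, 0.2292, 0.1985]
tcp_rot: [180.0, -0.0, 87.3]
force: [0.8, 0.0, -0.5]
grip_width: 0.0618
gripper_force: 0.0
rows 14 shift [-0.93, -0.62, 0.1] turn [0.0, -0.0, -0.18]
top offcut1 0.95 [421, 200, 441, 226] [560, -268, 58, 44, -2]
top offcut1 0.9 [421, 157, 440, 184] [662, -273, 63, 48, -3]
top offcut1 0.66 [317, 268, 359, 297] [406, -40, 107, 38, -79]
top offcut1 0.52 [214, 211, 229, 230] [560, 232, 48, 41, -2]
top mallet 0.73 [258, 266, 284, 297] [411, 113, 64, 47, 25]
```

```bash
python3 -m crank '[[[-0.93,-0.62,0],[0,0,-0.18]],[[-0.93,-0.62,0],[0,0,-0.18]],[[-0.93,-0.62,0],[0,0,-0.18]],[[-0.93,-0.62,0],[0,0,-0.18]],[[-0.93,-0.62,0],[0,0,-0.18]],[[-0.93,-0.62,0],[0,0,-0.18]],[[-0.93,-0.62,0],[0,0,-0.18]],[[-0.93,-0.62,0.2],[0,0,-0.18]],[[-0.93,-0.62,0.2],[0,0,-0.18]],[[-0.93,-0.62,0.2],[0,0,-0.18]]]'
python3 -m crank '[[[-0.93,-0.62,0.2],[0,0,-0.18]],[[-0.93,-0.62,0.2],[0,0,-0.18]],[[-0.93,-0.62,0.2],[0,0,-0.18]],[[-0.93,-0.62,0.2],[0,0,-0.18]],[[0,0,0],[0,0,0]]]'
python3 - <<'E'
from h import *
look('wrist',['offcut3','mallet'],maxn=4)
im=eyes.camera('wrist'); cv2.imwrite('pics/w4.png',im)
plan([.406,-.040,.006],[180,0,101])
E
```

```text
time: 30.7
position: [0.4447, 0.0397, 0.1839]
tcp_rot: [-179.9, -0.0, 96.3]
force: [0.8, -0.7, -0.0]
grip_width: 0.0619
gripper_force: 0.0
time: 31.32
position: [0.405, -0.0413, 0.1678]
tcp_rot: [-179.9, -0.0, 99.7]
force: [0.6, 0.4, 0.2]
grip_width: 0.0623
gripper_force: 0.0
wrist offcut3 0.94 [303, 139, 339, 240] [406, -37, 111, 36, -79]
wrist offcut3 0.58 [314, 0, 412, 60] [418, 119, 89, 51, 10]
wrist mallet 0.93 [312, 2, 410, 63] [412, 99, 69, 40, 10]
rows 9 shift [-0.0, -0.01, 0.9] turn [0.0, -0.0, -0.02]
```

View pics/w4.png

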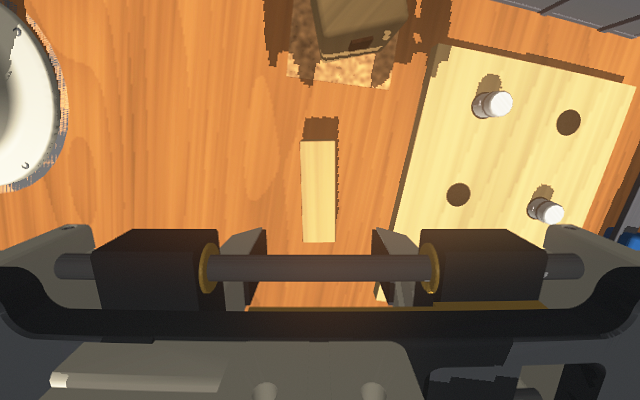

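The wrist view shows offcut3 from (301,140) to (336,241), measured 111 x 36 mm at (0.406, -0.038), which matches the top camera.

```bash
python3 -m crank '[[[0.15,-0.05,1],[0,0,-0.2]],[[0,0,1],[0,0,0]],[[0,0,1],[0,0,0]],[[0,0,1],[0,0,0]],[[0,0,1],[0,0,0]],[[0,0,1],[0,0,0]],[[0,0,1],[0,0,0]],[[0,0,0.8],[0,0,0]],[[0,0,0.2],[0,0,0]],[[0,0,0],[0,0,0]]]'
python3 -m crank '[[[0,0,0],[0,0,0]],[[0,0,0],[0,0,0]],[[0,0,0],[0,0,0]],[[0,0,0],[0,0,0]]]' 10 30
python3 -m crank '[[[0,0,-0.6],[0,0,0]],[[0,0,-1],[0,0,0]],[[0,0,-1],[0,0,0]],[[0,0,-1],[0,0,0]],[[0,0,-1],[0,0,0]],[[0,0,-1],[0,0,0]],[[0,0,-1],[0,0,0]],[[0,0,-1],[0,0,0]],[[0,0,-1],[0,0,0]],[[0,0,-1],[0,0,0]]]'
python3 -c "
from h import *
plan([.60,.305,.21],[180,0,92])"
```

```text
time: 32.78
position: [0.4054, -0.0364, 0.0088]
tcp_rot: [180.0, -0.0, 101.0]
force: [0.4, 0.3, -0.1]
grip_width: 0.062
gripper_force: 0.0
time: 33.28
position: [0.4054, -0.0373, 0.0091]
tcp_rot: [180.0, 0.0, 100.9]
force: [-0.7, -0.3, 4.1]
grip_width: 0.0357
gripper_force: 30.0
time: 34.52
position: [0.4044, -0.0367, 0.2016]
tcp_rot: [-180.0, 0.0, 100.9]
force: [0.5, 0.4, -1.5]
grip_width: 0.0357
gripper_force: 30.0
rows 16 shift [0.99, 0.73, -0.03] turn [-0.0, 0.0, 0.11]
```

```bash
python3 -m crank '[[[1,0.74,0],[0,0,0.1]],[[1,0.74,0],[0,0,0.1]],[[1,0.74,0],[0,0,0.1]],[[1,0.74,0],[0,0,0.1]],[[1,0.74,0],[0,0,0.1]],[[1,0.74,0],[0,0,0.1]],[[1,0.74,0],[0,0,0.1]],[[1,0.74,0],[0,0,0.1]],[[1,0.74,0],[0,0,0.1]],[[1,0.74,0],[0,0,0.1]]]'
python3 -m crank '[[[1,0.74,0],[0,0,0.1]],[[1,0.74,0],[0,0,0.1]],[[1,0.74,0],[0,0,0.1]],[[1,0.74,0],[0,0,0.1]],[[1,0.74,0],[0,0,0.1]],[[1,0.74,0],[0,0,0.1]],[[0,0,1],[0,0,0]],[[0,0,1],[0,0,0]],[[0,0,1],[0,0,0]],[[0,0,1],[0,0,0]]]'
python3 -m crank '[[[0,0,0],[0,0,0]],[[0,0,0],[0,0,0]],[[0,0,0],[0,0,0]],[[0,0,-1],[0,0,0]],[[0,0,-1],[0,0,0]],[[0,0,-1],[0,0,0]],[[0,0,-1],[0,0,0]],[[0,0,-1],[0,0,0]],[[0,0,-1],[0,0,0]]]' 62
python3 - <<'E'
from h import *
im=eyes.camera('top'); cv2.imwrite('pics/t5.png',im[120:340,100:520])
im=eyes.camera('scene'); cv2.imwrite('pics/s5.png',im)
plan([.606,-.321,.25],[180,0,88])
E
```

```text
time: 35.78
position: [0.521, 0.1835, 0.2011]
tcp_rot: [-180.0, -0.0, 95.9]
force: [-0.4, -0.5, -1.0]
grip_width: 0.0354
gripper_force: 30.0
time: 37.02
position: [0.5996, 0.3083, 0.1188]
tcp_rot: [-179.9, 0.1, 92.9]
force: [0.5, -0.3, -0.9]
grip_width: 0.0358
gripper_force: 30.0
time: 38.15
position: [0.6, 0.3096, 0.2422]
tcp_rot: [180.0, -0.0, 92.9]
force: [0.5, -0.1, 0.2]
grip_width: 0.0621
gripper_force: 0.0
rows 32 shift [-0.99, -0.0, -0.01] turn [0.0, -0.0, 0.03]
```

View pics/t5.png

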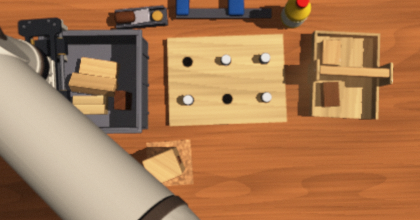

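The crop shows all four loose offcuts in the bin, the panel clear apart from the four dogs, the mallet on its pad, and the tray with its slat at about (355,72).

```bash
python3 -m crank '[[[-1,0,0],[0,0,0]],[[-1,0,0],[0,0,0]],[[-1,0,0],[0,0,0]],[[-1,0,0],[0,0,0]],[[-1,0,0],[0,0,0]],[[-1,0,0],[0,0,0]],[[-1,0,0],[0,0,0]],[[-1,0,0],[0,0,0]],[[-1,0,0],[0,0,0]],[[-1,0,0],[0,0,0]]]' 60
python3 -m crank '[[[-1,0,0],[0,0,0]],[[-1,0,0],[0,0,0]],[[-1,0,0],[0,0,0]],[[-1,0,0],[0,0,0]],[[-1,0,0],[0,0,0]],[[-1,0,0],[0,0,0]],[[-1,0,0],[0,0,0]],[[-1,0,0],[0,0,0]],[[-1,0,0],[0,0,0]],[[-1,0,0],[0,0,0]]]'
python3 -m crank '[[[-1,0,0],[0,0,0]],[[-1,0,0],[0,0,0]],[[-1,0,0],[0,0,0]],[[-1,0,0],[0,0,0]],[[-1,0,0],[0,0,0]],[[-1,0,0],[0,0,0]],[[-1,0,0],[0,0,0]],[[-1,0,0],[0,0,0]],[[-1,0,0],[0,0,0]],[[-1,0,0],[0,0,0]]]'
python3 - <<'E'
from h import *
im=eyes.camera('wrist'); cv2.imwrite('pics/w6.png',im)
print(eyes.camera_params('wrist'),monitor.get_obs()['position'],monitor.get_obs()['q'].round())
look('wrist',['tray'],maxn=1)
E
```

```text
time: 39.5
position: [0.6102, 0.1085, 0.2408]
tcp_rot: [180.0, 0.0, 92.9]
force: [0.1, 0.0, -0.5]
grip_width: 0.0602
gripper_force: 0.0
time: 40.75
position: [0.6203, -0.0912, 0.2407]
tcp_rot: [180.0, -0.0, 92.9]
force: [-1.0, 0.0, -0.8]
grip_width: 0.0598
gripper_force: 0.0
time: 42.0
position: [0.6304, -0.2909, 0.2407]
tcp_rot: [180.0, -0.0, 92.9]
force: [-0.2, -1.4, -0.5]
grip_width: 0.0602
gripper_force: 0.0
{'vfov': 69.62210268713089, 'cx': 318.7004661773813, 'cy': 200.54922027364205, 'k1': -0.034759246848541814, 'R': array([[ 0.99892539,  0.04632889, -0.00130053],
       [ 0.04509128, -0.96498711,  0.25839242],
       [ 0.01071603, -0.2581734 , -0.96603916]]), 't': array([-0.61517538, -0.34808432,  0.32052522])} [ 0.629886   -0.29509414  0.2403441 ] [ 53.  39. -48.  80.  29.  74.   5.]
wrist tray 0.58 [225, 119, 394, 256] [612, -308, 207, 181, -4]
```

View pics/w6.png

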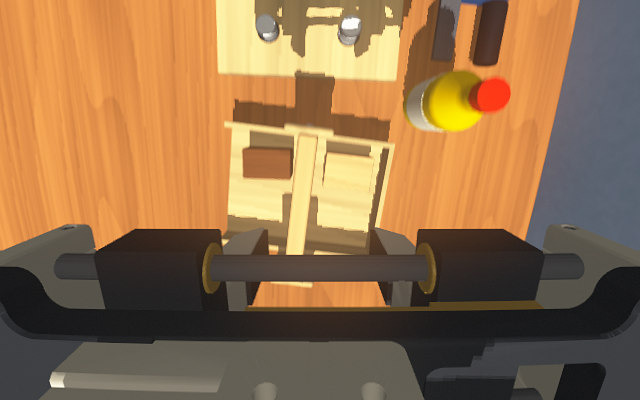

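The wrist view shows the tray slat running from (308,137) to (298,254), the far side wall from (226,123) to (394,145), and two visible offcuts at (267,163) and (348,175). The glue bottle is at (455,100).

```bash
python3 - <<'E'
from h import *
p=eyes.camera_params('wrist'); pt=eyes.camera_params('top')
A=onz(p,np.array([[298,137],[318,138],[289,254],[307,255]],float),.11); print(A.round(4))
print('slat',A.mean(0),np.degrees(np.arctan2(*(A[:2].mean(0)-A[2:].mean(0))[1::-1])))
print('far wall .04',onz(p,np.array([[227,124],[394,146],[374,228],[283,283],[311,287]],float),.04).round(3))
print('near cheek .11',onz(p,np.array([[271,284],[312,288]],float),.11).round(3))
# top camera: slat ends and wall corners
print('top slat',onz(pt,np.array([[420,190],[488,194]],float),.11).round(3))
print('top walls',onz(pt,np.array([[415,153],[479,156],[478,238],[414,237]],float),.04).round(3))
E
```

```text
[[ 0.6067 -0.2342  0.11  ]
 [ 0.6263 -0.2342  0.11  ]
 [ 0.6005 -0.3598  0.11  ]
 [ 0.6202 -0.36    0.11  ]]
slat [ 0.6134295  -0.29705729  0.11      ] 87.20267253370716
far wall .04 [[ 0.515 -0.226  0.04 ]
 [ 0.72  -0.242  0.04 ]
 [ 0.706 -0.35   0.04 ]
 [ 0.587 -0.438  0.04 ]
 [ 0.626 -0.443  0.04 ]]
near cheek .11 [[ 0.581 -0.398  0.11 ]
 [ 0.627 -0.401  0.11 ]]
top slat [[ 0.613 -0.234  0.11 ]
 [ 0.599 -0.388  0.11 ]]
top walls [[ 0.712 -0.241  0.04 ]
 [ 0.7   -0.397  0.04 ]
 [ 0.499 -0.384  0.04 ]
 [ 0.506 -0.229  0.04 ]]
```

```bash
python3 - <<'E'
from h import *
plan([.609,-.313,.16],[180,0,87],n=4)
E
```

```text
rows 4 shift [-0.27, -0.27, 1.0] turn [-0.0, -0.0, 0.29]
```

```bash
python3 -m crank '[[[-0.27,-0.27,1],[0,0,0.29]],[[-0.27,-0.27,1],[0,0,0.29]],[[-0.27,-0.27,1],[0,0,0.29]],[[-0.27,-0.27,1],[0,0,0.29]],[[0,0,1],[0,0,0]],[[0,0,1],[0,0,0]],[[0,0,1],[0,0,0]],[[0,0,0.9],[0,0,0]],[[0,0,0.3],[0,0,0]],[[0,0,0],[0,0,0]]]'
python3 -m crank '[[[0,0,0],[0,0,0]],[[0,0,0],[0,0,0]],[[0,0,0],[0,0,0]],[[0,0,0],[0,0,0]],[[0,0,0],[0,0,0]]]' 5 60
python3 -m crank '[[[0,0,-0.3],[0,0,0]],[[0,0,-0.6],[0,0,0]],[[0,0,-1],[0,0,0]],[[0,0,-1],[0,0,0]],[[0,0,-1],[0,0,0]],[[0,0,-1],[0,0,0]],[[0,0,-1],[0,0,0]],[[0,0,-1],[0,0,0]],[[0,0,-1],[0,0,0]],[[0,0,-1],[0,0,0]]]'
python3 -m crank '[[[0,0,-1],[0,0,0]],[[0,0,-1],[0,0,0]]]'
python3 - <<'E'
from h import *
im=eyes.camera('scene'); cv2.imwrite('pics/s7.png',im)
plan([.68,.285,.275],[180,0,90])
E
```

```text
time: 43.4
position: [0.6091, -0.3112, 0.0764]
tcp_rot: [-180.0, -0.0, 87.1]
force: [-0.1, 0.2, -0.2]
grip_width: 0.0597
gripper_force: 0.0
time: 44.02
position: [0.6095, -0.3115, 0.077]
tcp_rot: [179.9, 0.0, 87.1]
force: [1.4, -0.3, -0.4]
grip_width: 0.0196
gripper_force: 59.7
time: 45.28
position: [0.609, -0.3114, 0.2561]
tcp_rot: [180.0, -0.0, 87.1]
force: [0.8, 0.2, -5.9]
grip_width: 0.0194
gripper_force: 59.7
time: 45.52
position: [0.609, -0.3114, 0.296]
tcp_rot: [-180.0, -0.0, 87.1]
force: [-0.4, 0.3, -4.8]
grip_width: 0.0199
gripper_force: 59.7
rows 30 shift [1.0, 0.09, 0.04] turn [0.0, 0.0, -0.02]
```

View pics/s7.png

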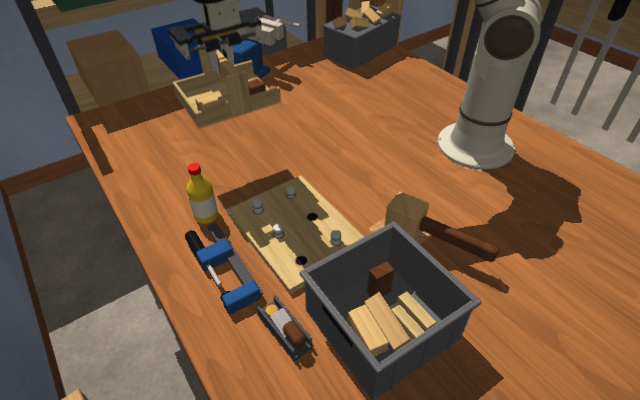

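```bash
python3 -m crank '[[[0.6,0.07,0],[0,0,0]],[[0.9,0.07,0],[0,0,0]],[[1,0.07,0],[0,0,0]],[[1,0.07,0],[0,0,0]],[[1,0.07,0],[0,0,0]],[[1,0.07,0],[0,0,0]],[[1,0.07,0],[0,0,0]],[[1,0.07,0],[0,0,0]],[[1,0.07,0],[0,0,0]],[[1,0.07,0],[0,0,0]]]'
python3 -m crank '[[[1,0.07,0],[0,0,0]],[[1,0.07,0],[0,0,0]],[[1,0.07,0],[0,0,0]],[[1,0.07,0],[0,0,0]],[[1,0.07,0],[0,0,0]],[[1,0.07,0],[0,0,0]],[[1,0.07,0],[0,0,0]],[[1,0.07,0],[0,0,0]],[[1,0.07,0],[0,0,0]],[[1,0.07,0],[0,0,0]]]'
python3 -m crank '[[[1,0.07,0],[0,0,0]],[[1,0.07,0],[0,0,0]],[[1,0.07,0],[0,0,0]],[[1,0.07,0],[0,0,0]],[[1,0.07,0],[0,0,0]],[[1,0.07,0],[0,0,0]],[[1,0.07,0],[0,0,0]],[[1,0.07,0],[0,0,0]],[[0.9,0.07,0],[0,0,0]],[[0.6,0.07,0],[0,0,0]]]'
python3 -c "
from h import *
o=monitor.get_obs();print(o['q'].round(),o['position'],o['tcp_rot'])"
```

```text
time: 46.82
position: [0.6328, -0.1211, 0.2947]
tcp_rot: [180.0, -0.0, 87.1]
force: [-0.1, -0.1, -5.4]
grip_width: 0.0198
gripper_force: 59.7
time: 48.08
position: [0.6569, 0.0779, 0.2947]
tcp_rot: [-180.0, -0.0, 87.1]
force: [0.0, -0.4, -5.7]
grip_width: 0.0199
gripper_force: 59.7
time: 49.32
position: [0.6801, 0.2674, 0.2946]
tcp_rot: [-180.0, -0.0, 87.2]
force: [0.4, -0.2, -5.2]
grip_width: 0.02
gripper_force: 59.7
[  4.  41. -49.  70.  30.  82. -45.] [0.68009321 0.26742627 0.29458244] [-1.79976259e+02 -2.30173569e-02  8.71605507e+01]
```

```bash
python3 -m crank '[[[0.9,0,0.5],[0,0,0]],[[0,0,0],[-1,0,0]],[[0,0,0],[-1,0,0]],[[0,0,0],[-1,0,0]],[[0,0,0],[-1,0,0]],[[0,0,0],[-0.8,0,0]],[[0,0,0],[-0.6,0,0]],[[0,0,0],[-0.6,0,0]],[[0,0,0],[-0.6,0,0]]]'
python3 -c "
from h import *
o=monitor.get_obs();print(o['q'].round(),o['position'],o['tcp_rot'])
cv2.imwrite('pics/s8.png',np.hstack([eyes.camera('scene')[0:400:1,60:520],eyes.camera('top')[100:500,60:400]]))"
```

```text
time: 50.45
position: [0.6802, 0.2839, 0.2836]
tcp_rot: [147.0, -0.0, 87.1]
force: [1.1, -0.2, -5.0]
grip_width: 0.0199
gripper_force: 59.7
[ -1.  23. -42. 101.  54.  47. -74.] [0.68021552 0.28392994 0.2836177 ] [ 1.47034811e+02 -1.81853075e-02  8.70835068e+01]Traceback (most recent call last):
  File "<string>", line 4, in <module>
    cv2.imwrite('pics/s8.png',np.hstack([eyes.camera('scene')[0:400:1,60:520],eyes.camera('top')[100:500,60:400]]))
                              ~~~~~~~~~^^^^^^^^^^^^^^^^^^^^^^^^^^^^^^^^^^^^^^^^^^^^^^^^^^^^^^^^^^^^^^^^^^^^^^^^^^^
    return _nx.concatenate(arrs, 1, dtype=dtype, casting=casting)
           ~~~~~~~~~~~~~~~^^^^^^^^^^^^^^^^^^^^^^^^^^^^^^^^^^^^^^^
ValueError: all the input array dimensions except for the concatenation axis must match exactly, but along dimension 0, the array at index 0 has size 400 and the array at index 1 has size 300
```

That was the earlier picture again. Tipped to 33 degrees now, so I'll go steeper and hold.

```bash
python3 -m crank '[[[0,0,0],[-0.8,0,0]],[[0,0,0],[-0.8,0,0]],[[0,0,0],[-0.8,0,0]],[[0,0,0],[-0.8,0,0]],[[0,0,0],[0,0,0]],[[0,0,0],[0,0,0]],[[0,0,0],[0,0,0]],[[0,0,0],[0,0,0]]]'
python3 -c "
from h import *
o=monitor.get_obs();print(o['q'].round(),o['position'],o['tcp_rot'])
a=eyes.camera('scene')[:,60:520];b=cv2.resize(eyes.camera('top')[100:300,80:250],(340,400))
cv2.imwrite('pics/s8.png',np.hstack([a,b]))"
```

```text
time: 51.55
position: [0.6818, 0.2834, 0.2852]
tcp_rot: [131.0, -0.0, 87.0]
force: [0.2, -0.0, -4.2]
grip_width: 0.0194
gripper_force: 59.7
[ -11.   20.  -34.  113.   83.   41. -106.] [0.68183535 0.28336155 0.28520254] [ 1.30992189e+02 -3.66440538e-02  8.70397727e+01]
```

View pics/s8.png

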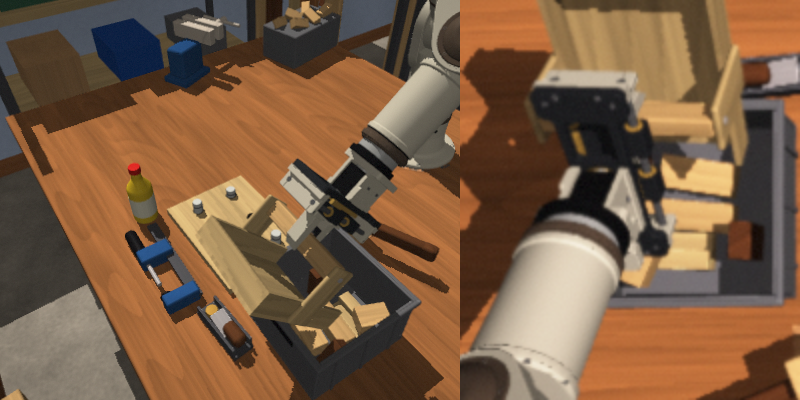

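The scene half shows the tray tipped over the bin and the blocks lying in it. The reading is 4.2 N, which is the empty tray. Levelling and returning it.

```bash
python3 -m crank '[[[0,0,0],[1,0,0]],[[0,0,0],[1,0,0]],[[0,0,0],[1,0,0]],[[0,0,0],[1,0,0]],[[0,0,0],[1,0,0]],[[0,0,0],[1,0,0]],[[0,0,0],[1,0,0]],[[0,0,0],[1,0,0]],[[0,0,0],[1,0,0]],[[0,0,0],[0.8,0,0]]]'
python3 -c "
from h import *
plan([.609,-.311,.28],[180,0,87])
d=look('top',['offcut1'],maxn=9)"
```

```text
time: 52.9
position: [0.6823, 0.2823, 0.2848]
tcp_rot: [-179.9, 0.1, 87.0]
force: [0.9, 0.0, -4.3]
grip_width: 0.0194
gripper_force: 59.7
rows 30 shift [-0.99, -0.07, 0.01] turn [-0.0, 0.0, 0.0]
top offcut1 none
```

```bash
python3 -m crank '[[[-0.7,-0.07,0],[0,0,0]],[[-1,-0.07,0],[0,0,0]],[[-1,-0.07,0],[0,0,0]],[[-1,-0.07,0],[0,0,0]],[[-1,-0.07,0],[0,0,0]],[[-1,-0.07,0],[0,0,0]],[[-1,-0.07,0],[0,0,0]],[[-1,-0.07,0],[0,0,0]],[[-1,-0.07,0],[0,0,0]],[[-1,-0.07,0],[0,0,0]]]'
python3 -m crank '[[[-1,-0.07,0],[0,0,0]],[[-1,-0.07,0],[0,0,0]],[[-1,-0.07,0],[0,0,0]],[[-1,-0.07,0],[0,0,0]],[[-1,-0.07,0],[0,0,0]],[[-1,-0.07,0],[0,0,0]],[[-1,-0.07,0],[0,0,0]],[[-1,-0.07,0],[0,0,0]],[[-1,-0.07,0],[0,0,0]],[[-1,-0.07,0],[0,0,0]]]'
python3 -m crank '[[[-1,-0.07,0],[0,0,0]],[[-1,-0.07,0],[0,0,0]],[[-1,-0.07,0],[0,0,0]],[[-1,-0.07,0],[0,0,0]],[[-1,-0.07,0],[0,0,0]],[[-1,-0.07,0],[0,0,0]],[[-1,-0.07,0],[0,0,0]],[[-1,-0.07,0],[0,0,0]],[[-1,-0.07,0],[0,0,0]],[[-0.9,-0.07,0],[0,0,0]]]'
python3 -c "
from h import *
plan([.609,-.311,.08],[180,0,87])"
```

```text
time: 54.25
position: [0.6573, 0.0893, 0.2848]
tcp_rot: [180.0, -0.0, 87.1]
force: [0.9, -0.6, -4.2]
grip_width: 0.0197
gripper_force: 59.7
time: 55.5
position: [0.6332, -0.1098, 0.2848]
tcp_rot: [180.0, 0.0, 87.1]
force: [-0.1, -0.4, -4.0]
grip_width: 0.0196
gripper_force: 59.7
time: 56.75
position: [0.6091, -0.307, 0.2847]
tcp_rot: [180.0, 0.0, 87.1]
force: [-0.5, -0.5, -4.1]
grip_width: 0.0196
gripper_force: 59.7
rows 11 shift [-0.02, 0.0, 0.93] turn [0.0, 0.0, 0.0]
```

Lower the tray, release it, rise and look at everything.

```bash
python3 -m crank '[[[-0.2,0,1],[0,0,0]],[[0,0,1],[0,0,0]],[[0,0,1],[0,0,0]],[[0,0,1],[0,0,0]],[[0,0,1],[0,0,0]],[[0,0,1],[0,0,0]],[[0,0,1],[0,0,0]],[[0,0,1],[0,0,0]],[[0,0,1],[0,0,0]],[[0,0,0.6],[0,0,0]]]'
python3 -m crank '[[[0,0,0.3],[0,0,0]],[[0,0,0.3],[0,0,0]],[[0,0,0.1],[0,0,0]],[[0,0,0],[0,0,0]]]'
python3 -m crank '[[[0,0,0],[0,0,0]],[[0,0,0],[0,0,0]],[[0,0,0],[0,0,0]],[[0,0,0],[0,0,0]]]' 60
python3 -m crank '[[[0,0,-1],[0,0,0]],[[0,0,-1],[0,0,0]],[[0,0,-1],[0,0,0]],[[0,0,-1],[0,0,0]],[[0,0,-1],[0,0,0]],[[0,0,-1],[0,0,0]],[[0,0,-1],[0,0,0]]]'
python3 - <<'E'
from h import *
im=eyes.camera('top')
cv2.imwrite('pics/t9.png',cv2.resize(im[120:340,100:520],None,fx=1.9,fy=1.9,interpolation=cv2.INTER_CUBIC))
look('top',['offcut1','mallet','pad','tray','dog1'],maxn=9,minc=.25)
E
```

```text
time: 58.0
position: [0.6085, -0.3093, 0.0909]
tcp_rot: [-179.9, -0.0, 87.1]
force: [-0.6, 0.1, -5.7]
grip_width: 0.0196
gripper_force: 59.7
time: 58.5
position: [0.6093, -0.3096, 0.0791]
tcp_rot: [180.0, 0.0, 87.1]
force: [0.5, 0.3, -4.5]
grip_width: 0.0196
gripper_force: 59.7
time: 59.0
position: [0.6094, -0.3096, 0.0791]
tcp_rot: [180.0, 0.0, 87.1]
force: [-0.5, -0.8, -0.2]
grip_width: 0.0549
gripper_force: 0.0
time: 59.88
position: [0.6091, -0.3095, 0.2201]
tcp_rot: [180.0, 0.0, 87.1]
force: [0.2, -0.5, -0.0]
grip_width: 0.0601
gripper_force: 0.0
top offcut1 0.95 [156, 212, 183, 242] [543, 362, 62, 54, -24]
top offcut1 0.94 [178, 180, 219, 202] [639, 288, 95, 41, 80]
top offcut1 0.84 [176, 217, 207, 235] [550, 306, 75, 43, 88]
top offcut1 0.8 [154, 174, 178, 200] [642, 368, 70, 49, -23]
top offcut1 0.77 [217, 211, 232, 232] [557, 232, 43, 41, -2]
top offcut1 0.77 [172, 200, 217, 217] [592, 299, 115, 38, 84]
top mallet 0.62 [181, 269, 287, 325] [375, 205, 245, 67, -69]
top mallet 0.26 [274, 106, 368, 141] [779, -15, 223, 78, 88]
top pad 0.66 [245, 262, 292, 308] [402, 129, 110, 110, 3]
top tray 0.65 [405, 155, 479, 239] [606, -302, 213, 171, -2]
top tray 0.45 [276, 107, 368, 139] [796, -17, 238, 85, 88]
top dog1 0.6 [361, 210, 367, 225] [557, -113, 24, 22, -2]
top dog1 0.6 [285, 215, 294, 225] [556, 76, 22, 22, 25]
```

View pics/t9.png

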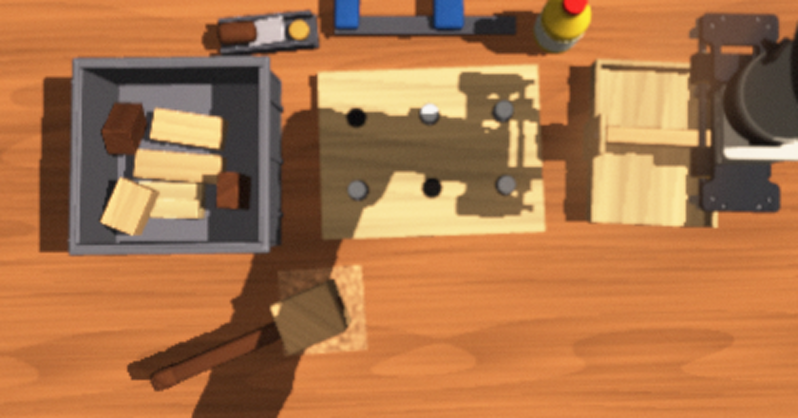

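The crop shows six blocks in the bin, the tray apparently empty on the bench (gripper over its right part), dogs at crop (358,189), (429,113), (504,110) and (506,184), and the mallet head at (310,317) with its handle end at (155,382).

```bash
python3 - <<'E'
from h import *
p=eyes.camera_params('top')
s=lambda a:np.array(a,float)/1.9+[100,120]
h=onz(p,s([[272,308],[333,279],[347,327],[287,354]]),.098); print(h.round(3),h.mean(0))
e=onz(p,s([155,382]),.065); print('end',e)
d=e-h.mean(0); a=np.arctan2(d[1],d[0]); u=np.array([np.cos(a),np.sin(a)]); print(np.degrees(a),np.hypot(*d[:2]))
g=h.mean(0)[:2]+.056*u; print('grip',g)
plan([g[0],g[1],.2],[180,0,np.degrees(a)])
E
```

```text
[[0.415 0.176 0.098]
 [0.447 0.102 0.098]
 [0.389 0.087 0.098]
 [0.36  0.159 0.098]] [0.40269584 0.13095226 0.098     ]
end [0.32644173 0.32609942 0.065     ]
111.34316448157583 0.20951635880802064
grip [0.38231447 0.18311163]
rows 27 shift [0.97, -0.28, 0.03] turn [-0.0, -0.0, -0.18]
```

```bash
python3 -m crank '[[[1,-0.29,0],[0,0,-0.18]],[[1,-0.29,0],[0,0,-0.18]],[[1,-0.29,0],[0,0,-0.18]],[[1,-0.29,0],[0,0,-0.18]],[[1,-0.29,0],[0,0,-0.18]],[[1,-0.29,0],[0,0,-0.18]],[[1,-0.29,0],[0,0,-0.18]],[[1,-0.29,0],[0,0,-0.18]],[[1,-0.29,0],[0,0,-0.18]],[[1,-0.29,0],[0,0,-0.18]]]'
python3 -m crank '[[[1,-0.29,0],[0,0,-0.18]],[[1,-0.29,0],[0,0,-0.18]],[[1,-0.29,0],[0,0,-0.18]],[[1,-0.29,0],[0,0,-0.18]],[[1,-0.29,0],[0,0,-0.18]],[[1,-0.29,0],[0,0,-0.18]],[[1,-0.29,0],[0,0,-0.18]],[[1,-0.29,0],[0,0,-0.18]],[[1,-0.29,0],[0,0,-0.18]],[[1,-0.29,0],[0,0,-0.18]]]'
python3 -m crank '[[[1,-0.29,0],[0,0,-0.18]],[[1,-0.29,0],[0,0,-0.18]],[[1,-0.29,0],[0,0,-0.18]],[[1,-0.29,0],[0,0,-0.18]],[[1,-0.29,0],[0,0,-0.18]],[[1,-0.29,0],[0,0,-0.18]],[[0,0,0],[0,0,0]]]'
python3 - <<'E'
from h import *
a=eyes.camera('wrist'); print(eyes.camera_params('wrist')['t'])
b=eyes.camera('scene')[80:380,150:510]
cv2.imwrite('pics/w10.png',np.hstack([a[:300,130:560],b]))
plan([.382,.183,.2],[180,0,111.3])
E
```

```text
time: 61.48
position: [0.5467, -0.1096, 0.2188]
tcp_rot: [180.0, 0.0, 96.2]
force: [-0.0, -0.3, -0.1]
grip_width: 0.0598
gripper_force: 0.0
time: 62.72
position: [0.4543, 0.0768, 0.2188]
tcp_rot: [180.0, 0.0, 105.2]
force: [0.5, 0.1, -1.3]
grip_width: 0.0598
gripper_force: 0.0
time: 63.6
position: [0.3849, 0.1812, 0.2188]
tcp_rot: [180.0, 0.0, 110.7]
force: [0.4, 0.5, 0.4]
grip_width: 0.0598
gripper_force: 0.0
[-0.42467198  0.00289193  0.39147892]
rows 1 shift [0.23, -0.13, 0.94] turn [0.0, 0.01, -0.16]
```

View pics/w10.png

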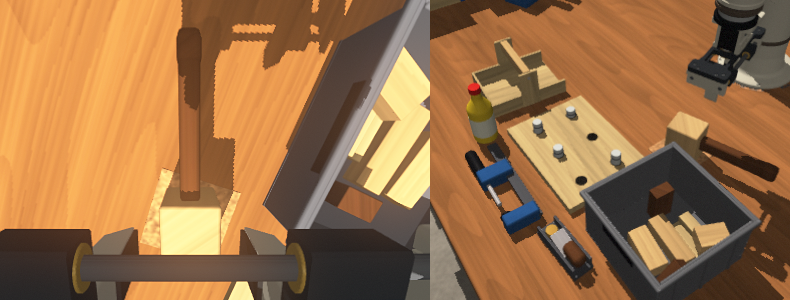

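The wrist half shows the handle along column 190 (full-frame 320) from row 30 to 195, and the head's top back edge at row 207. The scene half shows the tray empty and level, and all blocks in the bin.

```bash
python3 - <<'E'
from h import *
p=eyes.camera_params('wrist')
h=onz(p,np.array([[320,185],[320,60]],float),.078); print('handle',h.round(4),np.degrees(np.arctan2(h[1,1]-h[0,1],h[1,0]-h[0,0])))
b=onz(p,np.array([[291,207],[349,205]],float),.098); print('head back edge',b.round(4),np.linalg.norm(b[0]-b[1]))
u=np.array([np.cos(np.radians(111)),np.sin(np.radians(111))]); m=b.mean(0)[:2]; print('origin',m-.038*u,'grip',m+.018*u)
e=onz(p,np.array([319.,30]),.078); print('end',e, np.linalg.norm(e[:2]-m))
o=monitor.get_obs(); print(o['position'],o['tcp_rot'])
plan([*(m+.018*u),.12],[180,0,111],n=5)
E
```

```text
handle [[0.385  0.1875 0.078 ]
 [0.3419 0.3022 0.078 ]] 110.56642756576147
head back edge [[0.3639 0.1598 0.098 ]
 [0.4181 0.1823 0.098 ]] 0.0586158594932323
origin [0.40461272 0.13562133] grip [0.38454411 0.18790183]
end [0.33178411 0.32651629 0.078     ] 0.16631576315913363
[0.38612421 0.17958359 0.21873101] [1.79993544e+02 2.50712264e-02 1.10511665e+02]
rows 5 shift [0.08, 0.01, 0.99] turn [0.0, 0.0, -0.02]
```

```bash
python3 -m crank '[[[0.3,0,1],[0,0,0]],[[0,0,1],[0,0,0]],[[0,0,1],[0,0,0]],[[0,0,1],[0,0,0]],[[0,0,1],[0,0,0]],[[0,0,1],[0,0,0]],[[0,0,1],[0,0,0]],[[0,0,1],[0,0,0]],[[0,0,0.6],[0,0,0]],[[0,0,0.1],[0,0,0]]]'
python3 -m crank '[[[0,0,0],[0,0,0]],[[0,0,0],[0,0,0]],[[0,0,0],[0,0,0]],[[0,0,0],[0,0,0]],[[0,0,0],[0,0,0]],[[0,0,0],[0,0,0]]]' 10 60
python3 -m crank '[[[0,0,-0.3],[0,0,0]],[[0,0,-0.6],[0,0,0]],[[0,0,-0.8],[0,0,0]],[[0,0,-0.8],[0,0,0]],[[0,0,-0.8],[0,0,0]],[[0,0,-0.8],[0,0,0]]]'
python3 -c "
from h import *
plan([.516,.068,.14],[180,0,180])"
```

```text
time: 64.95
position: [0.3837, 0.1849, 0.0441]
tcp_rot: [-179.9, -0.0, 110.5]
force: [-0.1, 0.0, 0.9]
grip_width: 0.0601
gripper_force: 0.0
time: 65.7
position: [0.3842, 0.1855, 0.0449]
tcp_rot: [180.0, 0.0, 110.5]
force: [-0.2, 0.2, 2.8]
grip_width: 0.0216
gripper_force: 59.9
time: 66.45
position: [0.3833, 0.1851, 0.1276]
tcp_rot: [-180.0, 0.0, 110.5]
force: [0.9, -0.0, -5.1]
grip_width: 0.0215
gripper_force: 59.9
rows 14 shift [-0.67, -0.05, -0.04] turn [-0.0, -0.0, -0.99]
```

```bash
python3 -m crank '[[[-0.67,-0.05,0],[0,0,-0.99]],[[-0.67,-0.05,0],[0,0,-0.99]],[[-0.67,-0.05,0],[0,0,-0.99]],[[-0.67,-0.05,0],[0,0,-0.99]],[[-0.67,-0.05,0],[0,0,-0.99]],[[-0.67,-0.05,0],[0,0,-0.99]],[[-0.67,-0.05,0],[0,0,-0.99]],[[-0.67,-0.05,0],[0,0,-0.99]],[[-0.67,-0.05,0],[0,0,-0.99]],[[-0.67,-0.05,0],[0,0,-0.99]]]'
python3 -m crank '[[[-0.67,-0.05,0],[0,0,-0.99]],[[-0.67,-0.05,0],[0,0,-0.99]],[[-0.67,-0.05,0],[0,0,-0.99]],[[-0.67,-0.05,0],[0,0,-0.99]],[[0,0,0],[0,0,0]]]'
python3 - <<'E'
from h import *
o=monitor.get_obs(); print(o['q'].round(),o['position'],o['tcp_rot'],o['ft_torque'])
look('top',['mallet'],maxn=1)
plan([.516,.068,.1],[180,0,180],n=2)
E
```

```text
time: 67.7
position: [0.4646, 0.0825, 0.127]
tcp_rot: [-179.9, -0.0, 160.1]
force: [0.7, 0.4, -5.1]
grip_width: 0.0214
gripper_force: 59.9
time: 68.32
position: [0.5164, 0.0673, 0.1268]
tcp_rot: [180.0, -0.0, 179.7]
force: [0.2, -0.2, -5.7]
grip_width: 0.022
gripper_force: 59.9
[ 40.  40. -68. 111.  43.  60.  43.] [0.51638876 0.06729913 0.12683218] [ 1.79971148e+02 -3.82960657e-02  1.79670009e+02] [0.14394414 0.11057257 0.04558896]
top mallet 0.72 [286, 196, 307, 309] [599, 48, 44, 21, 43]
rows 2 shift [-0.02, 0.01, 0.67] turn [-0.0, -0.01, -0.03]
```

```bash
python3 -m crank '[[[0,0,1],[0,0,0]],[[0,0,0.5],[0,0,0]],[[0,0,0.3],[0,0,0]],[[0,0,0.3],[0,0,0]],[[0,0,0.3],[0,0,0]],[[0,0,0.3],[0,0,0]]]'
python3 -m crank '[[[0,0,0.3],[0,0,0]],[[0,0,0.25],[0,0,0]],[[0,0,0],[0,0,0]]]'
python3 -c "
from h import *
o=monitor.get_obs(); print(o['position'],o['tcp_rot'],o['force'],o['ft_torque'])"
```

```text
time: 69.18
position: [0.5162, 0.0681, 0.0726]
tcp_rot: [180.0, 0.0, 179.8]
force: [-3.5, -2.1, 1.3]
grip_width: 0.0216
gripper_force: 59.9
time: 69.55
position: [0.5162, 0.0682, 0.0622]
tcp_rot: [-180.0, 0.0, 179.8]
force: [-6.8, -1.7, 8.2]
grip_width: 0.0216
gripper_force: 59.9
[0.5161701  0.06821823 0.06217433] [-1.79979299e+02  8.31259014e-03  1.79824233e+02] [-6.79593034 -1.73948267  8.17291303] [-0.26183016  1.19537373 -0.01843015]
```

```bash
python3 -m crank '[[[0,0,0.1],[0,0,0]],[[0,0,0],[0,0,0]]]'
python3 -m crank '[[[0,0,0.1],[0,0,0]],[[0,0,0],[0,0,0]]]'
python3 -m crank '[[[0,0,0.1],[0,0,0]],[[0,0,0],[0,0,0]]]'
```

```text
time: 69.8
position: [0.5161, 0.0683, 0.0619]
tcp_rot: [-179.9, 0.0, 179.8]
force: [-13.5, -4.7, 26.8]
grip_width: 0.0215
gripper_force: 60.0
time: 70.05
position: [0.516, 0.0682, 0.0618]
tcp_rot: [-179.8, 0.1, 179.8]
force: [-20.7, -8.6, 47.8]
grip_width: 0.0215
gripper_force: 60.0
time: 70.3
position: [0.516, 0.0682, 0.0616]
tcp_rot: [-179.6, 0.1, 179.8]
force: [-27.4, -11.0, 66.9]
grip_width: 0.0215
gripper_force: 60.0
```

```bash
python3 -m crank '[[[0,0,-0.3],[0,0,0]],[[0,0,-0.8],[0,0,0]],[[0,0,-1],[0,0,0]],[[0,0,-1],[0,0,0]],[[0,0,-0.3],[0,0,0]]]'
python3 - <<'E'
from h import *
plan([.612,-.018,.122],[180,0,180])
im=eyes.camera('scene'); cv2.imwrite('pics/s11.png',cv2.resize(im[100:330,150:500],None,fx=2.2,fy=2.2,interpolation=cv2.INTER_CUBIC))
E
```

```text
time: 70.92
position: [0.5173, 0.0682, 0.1255]
tcp_rot: [180.0, 0.1, 179.8]
force: [-0.0, 0.0, -4.9]
grip_width: 0.0219
gripper_force: 59.9
rows 5 shift [-0.95, -0.86, 0.04] turn [0.0, 0.01, -0.01]
```

View pics/s11.png

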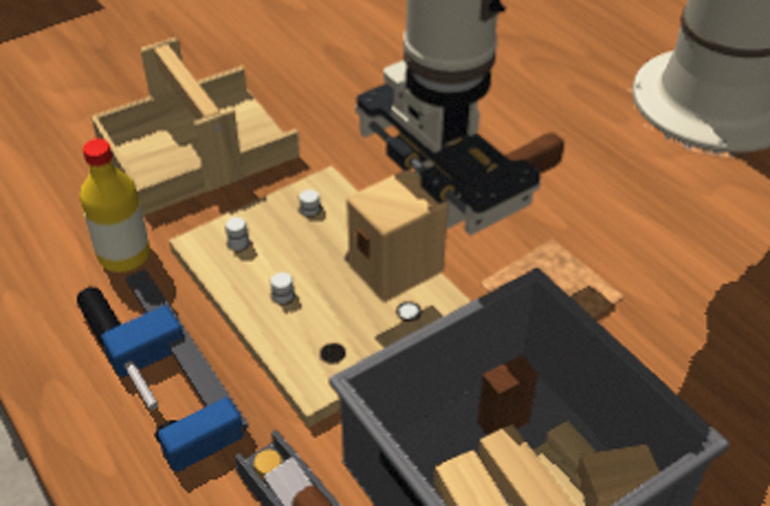

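The scene view shows the first dog flush at (408,311), the mallet held level, and three dogs still raised. That was my last picture, so I'm using readings from here.

```bash
python3 -m crank '[[[-0.95,-0.86,0],[0,0,0]],[[-0.95,-0.86,0],[0,0,0]],[[-0.95,-0.86,0],[0,0,0]],[[-0.95,-0.86,0],[0,0,0]],[[-0.95,-0.86,0],[0,0,0]],[[0,0,0],[0,0,0]]]'
python3 -m crank '[[[0,0,1],[0,0,0]],[[0,0,0.5],[0,0,0]],[[0,0,0.3],[0,0,0]],[[0,0,0.3],[0,0,0]],[[0,0,0.3],[0,0,0]],[[0,0,0.3],[0,0,0]],[[0,0,0.3],[0,0,0]],[[0,0,0.1],[0,0,0]],[[0,0,0],[0,0,0]]]'
python3 -m crank '[[[0,0,0.1],[0,0,0]],[[0,0,0],[0,0,0]]]'
```

```text
time: 71.72
position: [0.6119, -0.0211, 0.1227]
tcp_rot: [-180.0, -0.0, 179.6]
force: [-0.8, -0.7, -5.3]
grip_width: 0.0216
gripper_force: 59.9
time: 72.85
position: [0.611, -0.0179, 0.0622]
tcp_rot: [180.0, 0.0, 179.8]
force: [-4.9, 0.9, 4.5]
grip_width: 0.022
gripper_force: 59.9
time: 73.1
position: [0.611, -0.0179, 0.0619]
tcp_rot: [-179.9, 0.0, 179.8]
force: [-11.0, -0.4, 17.5]
grip_width: 0.0216
gripper_force: 60.0
```

```bash
python3 -m crank '[[[0,0,-0.3],[0,0,0]],[[0,0,-0.8],[0,0,0]],[[0,0,-1],[0,0,0]],[[0,0,-1],[0,0,0]],[[0.95,-0.96,0],[0,0,0]],[[0.95,-0.96,0],[0,0,0]],[[0.95,-0.96,0],[0,0,0]],[[0.95,-0.96,0],[0,0,0]],[[0.95,-0.96,0],[0,0,0]],[[0,0,0],[0,0,0]]]'
python3 -m crank '[[[0,0,1],[0,0,0]],[[0,0,0.4],[0,0,0]],[[0,0,0.3],[0,0,0]],[[0,0,0.3],[0,0,0]],[[0,0,0.3],[0,0,0]],[[0,0,0.3],[0,0,0]],[[0,0,0.3],[0,0,0]],[[0,0,0],[0,0,0]]]'
python3 -m crank '[[[0,0,0.1],[0,0,0]],[[0,0,0],[0,0,0]]]'
```

```text
time: 74.35
position: [0.5143, -0.1167, 0.1223]
tcp_rot: [-179.9, -0.1, 179.6]
force: [0.4, -0.0, -4.7]
grip_width: 0.0217
gripper_force: 59.9
time: 75.35
position: [0.5157, -0.1142, 0.0632]
tcp_rot: [180.0, 0.0, 179.8]
force: [-0.2, 0.2, -5.3]
grip_width: 0.0218
gripper_force: 59.9
time: 75.6
position: [0.5156, -0.1144, 0.0621]
tcp_rot: [-180.0, 0.0, 179.8]
force: [-3.4, 0.3, 4.4]
grip_width: 0.022
gripper_force: 59.9
```

```bash
python3 -m crank '[[[0,0,0.1],[0,0,0]],[[0,0,0],[0,0,0]]]'
python3 -m crank '[[[0,0,-0.4],[0,0,0]],[[0,0,-0.8],[0,0,0]],[[0,0,-1],[0,0,0]],[[0,0,-1],[0,0,0]],[[-0.96,0,0],[0,0,0]],[[-0.96,0,0],[0,0,0]],[[-0.96,0,0],[0,0,0]],[[-0.96,0,0],[0,0,0]],[[-0.96,0,0],[0,0,0]],[[0,0,0],[0,0,0]]]'
python3 - <<'E'
from h import *
p,o=look('top',['dog1','mallet'],maxn=6,minc=.2)
E
```

```text
time: 75.85
position: [0.5156, -0.1144, 0.0619]
tcp_rot: [-179.9, -0.0, 179.8]
force: [-10.0, -0.2, 22.0]
grip_width: 0.0219
gripper_force: 60.0
time: 77.1
position: [0.613, -0.1142, 0.1248]
tcp_rot: [179.9, 0.1, 179.8]
force: [0.9, 0.6, -4.9]
grip_width: 0.0214
gripper_force: 59.9
top dog1 0.42 [286, 217, 292, 225] [554, 74, 17, 17, 88]
top mallet 0.62 [170, 198, 216, 216] [587, 288, 112, 37, 83]
```

```bash
python3 -m crank '[[[0,0,1],[0,0,0]],[[0,0,0.5],[0,0,0]],[[0,0,0.3],[0,0,0]],[[0,0,0.3],[0,0,0]],[[0,0,0.3],[0,0,0]],[[0,0,0.3],[0,0,0]],[[0,0,0.3],[0,0,0]],[[0,0,0.1],[0,0,0]],[[0,0,0],[0,0,0]]]'
python3 -m crank '[[[0,0,0.1],[0,0,0]],[[0,0,0],[0,0,0]]]'
python3 -m crank '[[[0,0,0.05],[0,0,0]],[[0,0,0],[0,0,0]]]'
```

```text
time: 78.38
position: [0.6116, -0.1145, 0.0622]
tcp_rot: [-180.0, 0.0, 179.8]
force: [-5.1, -2.0, 4.7]
grip_width: 0.0217
gripper_force: 59.9
time: 78.62
position: [0.6116, -0.1144, 0.062]
tcp_rot: [-179.9, -0.0, 179.8]
force: [-9.6, -2.3, 18.4]
grip_width: 0.022
gripper_force: 60.0
time: 78.88
position: [0.6116, -0.1144, 0.0619]
tcp_rot: [-179.9, 0.0, 179.8]
force: [-13.6, -2.7, 24.4]
grip_width: 0.0217
gripper_force: 60.0
```

```bash
python3 -m crank '[[[0,0,-0.4],[0,0,0]],[[0,0,-0.8],[0,0,0]],[[0,0,-1],[0,0,0]],[[0,0,-1],[0,0,0]],[[0,0,-0.5],[0,0,0]],[[0.7,0.7,0],[0,0,0]],[[1,1,0],[0,0,0]],[[1,1,0],[0,0,0]],[[1,1,0],[0,0,0]],[[1,1,0],[0,0,0]]]'
python3 -m crank '[[[1,1,0],[0,0,0]],[[1,1,0],[0,0,0]],[[1,1,0],[0,0,0]]]'
python3 - <<'E'
from h import *
plan([.384,.1825,.125],[180,0,110.5])
for n in('top','scene'):
    eyes.camera(n); p=eyes.camera_params(n)
    r=[(round(d['confidence'],2),((np.array(d['extent'][:2])+d['extent'][2:])/2).round(1).tolist(),np.round(np.array(d['extent'][2:])-d['extent'][:2]).tolist()) for d in finder.spot_in(n,'dog1') if d['confidence']>.15]
    print(n,r)
    for x,y in((.556,.078),(.652,-.018),(.556,-.114),(.652,-.114)): print(' flush',proj(p,[x,y,.019]).round(1),'raised25',proj(p,[x,y,.045]).round(1))
E
```

```text
time: 80.12
position: [0.5172, -0.0195, 0.1331]
tcp_rot: [-180.0, 0.0, 179.8]
force: [0.5, -0.1, -5.3]
grip_width: 0.0218
gripper_force: 59.9
time: 80.5
position: [0.4575, 0.0408, 0.1332]
tcp_rot: [-180.0, 0.0, 179.8]
force: [-0.4, -0.4, -4.7]
grip_width: 0.0217
gripper_force: 59.9
rows 14 shift [0.52, 0.31, 0.03] turn [-0.0, 0.0, 0.99]
top [(0.64, [363.5, 180.4], [11.0, 12.0]), (0.52, [325.5, 181.8], [8.0, 7.0])]
 flush [287.5 220.3] raised25 [286.6 219.9]
 flush [325.  180.8] raised25 [325.1 179.4]
 flush [364.8 218.1] raised25 [365.9 217.6]
 flush [363.5 179.7] raised25 [364.4 178.3]
scene [(0.72, [408.2, 311.6], [28.0, 41.0]), (0.63, [279.0, 234.9], [7.0, 7.0]), (0.53, [337.5, 241.1], [11.0, 5.0])]
 flush [336.5 239.9] raised25 [336.7 232.4]
 flush [279.4 232.2] raised25 [278.7 224.8]
 flush [292.  193.1] raised25 [291.6 185.6]
 flush [259.4 208.4] raised25 [258.3 201. ]
```

```bash
python3 -m crank '[[[0.52,0.31,0],[0,0,0.99]],[[0.52,0.31,0],[0,0,0.99]],[[0.52,0.31,0],[0,0,0.99]],[[0.52,0.31,0],[0,0,0.99]],[[0.52,0.31,0],[0,0,0.99]],[[0.52,0.31,0],[0,0,0.99]],[[0.52,0.31,0],[0,0,0.99]],[[0.52,0.31,0],[0,0,0.99]],[[0.52,0.31,0],[0,0,0.99]],[[0.52,0.31,0],[0,0,0.99]]]'
python3 -m crank '[[[0.52,0.31,0],[0,0,0.99]],[[0.52,0.31,0],[0,0,0.99]],[[0.52,0.31,0],[0,0,0.99]],[[0.52,0.31,0],[0,0,0.99]],[[0,0,0],[0,0,0]]]'
python3 - <<'E'
from h import *
plan([.384,.1825,.05],[180,0,110.5])
eyes.camera('top');p=eyes.camera_params('top')
print([(round(d['confidence'],2),np.round(d['extent'])) for d in finder.spot_in('top','dog1')])
look('top',['pad'],maxn=1)
E
```

```text
time: 81.95
position: [0.3888, 0.1344, 0.1332]
tcp_rot: [179.9, 0.0, 130.1]
force: [-0.2, 0.3, -4.7]
grip_width: 0.0218
gripper_force: 59.9
time: 82.58
position: [0.3872, 0.1835, 0.1333]
tcp_rot: [179.9, -0.0, 110.6]
force: [-0.6, 0.7, -5.9]
grip_width: 0.0215
gripper_force: 59.9
rows 5 shift [0.0, -0.03, 0.83] turn [0.0, -0.0, 0.0]
[(0.61, array([284., 215., 296., 226.])), (0.53, array([362., 210., 366., 222.])), (0.37, array([244., 272., 279., 308.]))]
top pad 0.64 [246, 264, 294, 308] [402, 129, 110, 109, 3]
```

```bash
python3 -m crank '[[[-0.05,-0.05,1],[0,0,0]],[[0,0,1],[0,0,0]],[[0,0,1],[0,0,0]],[[0,0,0.8],[0,0,0]],[[0,0,0.3],[0,0,0]],[[0,0,0.2],[0,0,0]],[[0,0,0],[0,0,0]]]'
python3 -m crank '[[[0,0,0.1],[0,0,0]],[[0,0,0],[0,0,0]]]'
```

```text
time: 83.65
position: [0.3859, 0.181, 0.0469]
tcp_rot: [180.0, 0.0, 110.5]
force: [0.7, -0.2, -4.1]
grip_width: 0.022
gripper_force: 59.9
time: 83.9
position: [0.3859, 0.1812, 0.045]
tcp_rot: [180.0, 0.0, 110.5]
force: [-0.1, 0.3, -5.1]
grip_width: 0.0217
gripper_force: 59.9
```

```bash
python3 -m crank '[[[0,0,0.05],[0,0,0]],[[0,0,0.03],[0,0,0]],[[0,0,0],[0,0,0]]]'
```

```text
time: 84.28
position: [0.386, 0.1814, 0.0447]
tcp_rot: [179.9, 0.1, 110.5]
force: [-5.3, -2.1, 19.7]
grip_width: 0.0219
gripper_force: 60.0
```

Contact with the pad. Opening, rising and checking.

```bash
python3 -m crank '[[[0,0,-0.05],[0,0,0]],[[0,0,0],[0,0,0]],[[0,0,0],[0,0,0]],[[0,0,0],[0,0,0]],[[0,0,0],[0,0,0]]]' 60
python3 -m crank '[[[0,0,-0.5],[0,0,0]],[[0,0,-1],[0,0,0]],[[0,0,-1],[0,0,0]],[[0,0,-1],[0,0,0]],[[0,0,-1],[0,0,0]],[[0,0,-1],[0,0,0]],[[0,0,-1],[0,0,0]],[[0,0,-1],[0,0,0]],[[0,0,-1],[0,0,0]]]'
python3 -m crank '[[[1,0,-0.3],[0,0,0]],[[1,0,-0.3],[0,0,0]],[[1,0,-0.3],[0,0,0]],[[1,0,-0.3],[0,0,0]],[[1,0,-0.3],[0,0,0]],[[1,0,-0.3],[0,0,0]]]'
python3 - <<'E'
from h import *
look('top',['mallet','pad','tray'],maxn=1)
look('top',['offcut1'],maxn=9)
for n in('top','scene'):
    eyes.camera(n); p=eyes.camera_params(n)
    print(n,[(round(d['confidence'],2),((np.array(d['extent'][:2])+d['extent'][2:])/2).round(1).tolist(),np.round(np.array(d['extent'][2:])-d['extent'][:2]).tolist()) for d in finder.spot_in(n,'dog1') if d['confidence']>.15])
look('scene',['mallet','tray','offcut1'],maxn=8)
p=eyes.camera_params('wrist'); im=eyes.camera('wrist'); r=[d for d in finder.silhouettes('wrist','mallet')][:1]
for d in r: print('wrist',d['confidence'],d['extent'])
E
```

```text
time: 84.9
position: [0.3856, 0.1811, 0.0441]
tcp_rot: [-180.0, -0.0, 110.5]
force: [-0.7, -0.8, -0.1]
grip_width: 0.0593
gripper_force: 0.0
time: 86.02
position: [0.3852, 0.1812, 0.2152]
tcp_rot: [180.0, 0.0, 110.5]
force: [0.9, -0.5, 0.3]
grip_width: 0.0602
gripper_force: 0.0
time: 86.78
position: [0.3429, 0.2941, 0.2508]
tcp_rot: [180.0, 0.0, 110.5]
force: [-0.1, -1.0, 0.5]
grip_width: 0.0598
gripper_force: 0.0
top mallet 0.95 [184, 267, 289, 326] [375, 200, 246, 63, -67]
top pad 0.81 [245, 264, 293, 308] [402, 127, 114, 112, 4]
top tray 0.76 [407, 152, 493, 240] [605, -320, 215, 208, -5]
top offcut1 0.92 [171, 200, 216, 215] [591, 300, 116, 38, 84]
top offcut1 0.89 [154, 173, 178, 203] [642, 369, 68, 49, -22]
top offcut1 0.84 [214, 208, 231, 232] [559, 233, 51, 38, -1]
top offcut1 0.6 [179, 178, 219, 199] [638, 287, 95, 43, 80]
top offcut1 0.58 [176, 216, 208, 237] [550, 307, 77, 43, 88]
top offcut1 0.56 [154, 213, 183, 242] [543, 361, 64, 55, -24]
top [(0.66, [322.2, 124.9], [94.0, 36.0]), (0.53, [364.2, 180.4], [12.0, 10.0]), (0.51, [325.0, 180.4], [4.0, 8.0]), (0.44, [291.6, 221.7], [6.0, 8.0])]
scene [(0.62, [278.6, 234.6], [10.0, 9.0])]
scene mallet 0.96 [382, 190, 492, 260] [398, 223, 247, 118, -67]
scene mallet 0.54 [228, 173, 363, 293] [649, 51, 271, 204, -90]
scene tray 0.61 [190, 114, 287, 198] [613, -339, 317, 215, 86]
scene offcut1 0.85 [378, 335, 407, 363] [646, 360, 64, 21, -1]
scene offcut1 0.78 [370, 263, 396, 296] [563, 235, 90, 51, 39]
scene offcut1 0.69 [370, 294, 419, 343] [608, 315, 113, 51, 84]
scene offcut1 0.63 [350, 305, 388, 354] [657, 308, 101, 48, 81]
scene offcut1 0.63 [413, 302, 450, 334] [539, 347, 81, 47, -3]
scene offcut1 0.57 [396, 292, 424, 333] [561, 329, 86, 49, 83]
wrist 0.84 [293.6, 152.5, 347.8, 306.3]
```

```bash
python3 - <<'E'
from h import *
im=eyes.camera('scene'); p=eyes.camera_params('scene'); i0=cv2.imread('pics/scene0.png')
for x,y in((.556,.078),(.652,-.018),(.556,-.114),(.652,-.114)):
    f=proj(p,[x,y,.019]); u,v=f.round().astype(int); r=[]
    for a in(i0,im):
        h=cv2.cvtColor(a,cv2.COLOR_BGR2HSV)[v-14:v+10,u-9:u+10]; ys,xs=np.nonzero((h[...,1]<70)&(h[...,2]>90)); r+=[(len(xs),xs.mean().round(1)+u-9,ys.mean().round(1)+v-14,ys.min()+v-14,ys.max()+v-14)if len(xs) else None]
    print(f.round(1),'start',r[0],'now',r[1])
E
```

```text
[336.5 239.9] start (107, np.float64(336.3), np.float64(236.4), np.int64(229), np.int64(249)) now (70, np.float64(336.4), np.float64(241.8), np.int64(237), np.int64(249))
[279.4 232.2] start (85, np.float64(277.4), np.float64(228.7), np.int64(223), np.int64(237)) now (62, np.float64(278.3), np.float64(233.5), np.int64(230), np.int64(237))
[292.  193.1] start (59, np.float64(290.0), np.float64(189.9), np.int64(186), np.int64(196)) now (46, np.float64(290.5), np.float64(194.3), np.int64(191), np.int64(197))
[259.4 208.4] start (85, np.float64(256.7), np.float64(204.6), np.int64(199), np.int64(213)) now (52, np.float64(258.0), np.float64(209.9), np.int64(207), np.int64(213))
```

All four dogs sit at the flush position, the mallet is on the pad, the tray is level and the offcuts are in the bin.

```bash
python3 -c "
from h import *
print(robot.job_done())"
```

```text
the job is handed in; nothing more can be done
None
```

I handed the job in at about 88 s: camera checks show all six offcuts in the bin, the tray back level and empty, four dogs flush, and the mallet standing on its pad; the hand-in call returned no pass/fail verdict.

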